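Clamp a teeth model with a ring spanner between two guard walls

ROBOT

A 6-joint arm with a two-finger parallel gripper is mounted at the origin on the work surface. World frame = base frame: x ahead of the robot, y to its left, z up, the work surface at z = 0. Lengths are in m, angles in rad, forces in N, time in s.
With the tool pointing down it reaches from about 0.325 to 1 m from the base axis. Payload 5.1 kg.
Tool frame: the origin (TCP) lies midway between the tips of the shut fingers; the grasp point (between the pads) lies 19 mm behind it; z points along the fingers, y is the line along which they close (so a half turn about z gives the same grasp; the last joint's range is limited). The gripper opens to 85 mm and grips with 20 to 120 N. Pads are 22 mm wide; open, the fingers measure 114 mm over their backs; the gripper's body (76 mm by 85 mm) begins 54 mm behind the grasp point. The pads swing forward as they close: fully open they stand 13 mm farther back than shut.
Start: joints at [1.158, 0.124, 1.65, -0, 1.367, -0.083], TCP at [0.211, 0.615, 0.203] pointing down, gripper open.
Joint ranges: [-2.61, 2.61], [-1.02, 2.33], [0.03, 2.71], [-1.35, 4.49], [0.32, 2.68], [-2.91, 2.91]. Speed limits (rad/s): [2.57, 2.57, 3.14, 3.14, 3.14, 3.14].

INTERFACE

Orientations are given as a 3x3 rotation matrix whose columns are the frame's x, y, z axes.
In Python, from cell import telemetry, imaging, finish_job, models gives the robot as it stands.
- The arm moves only by the shell command python3 -m pendant 'ROWS'. ROWS is JSON, a list of rows, each a list of 5 numbers: the shift along the tool's x, y, z in cm, then the turn about the tool's z in rad, then the opening, from -1 (shut) to 1 (fully open). In form: [[tx, ty, tz, yaw, hand], ...]. A call has 1 to 5 rows; each row is the pose to reach, as a shift and turn from the pose commanded when the call began, along the tool's axes at that moment; what a row does not reach only later rows make up. A row lasts 1/8 s, in which the tool goes at most 62.5 mm and 10.7 degrees, less where a joint would pass 70% of its speed; a pose out of reach is approached as far as the arm can. A call with a gripper value outside its range is refused whole. The fingers move at their own pace and stop on an object; the grip force is fixed at half the most. Time passes only in rows, so rows that repeat a pose let the fingers close. It gives the time, the measured TCP pose, the force, the opening and the grip force at its end, in the units of the state.
- telemetry.get_state(): the state, without advancing time (a new reading comes with each control period).
- imaging.capture(name): name is "side" or "top"; returns (picture, depth): 400x640x3 uint8, red, green, blue; 400x640 float32, m along the optical axis (not along the pixel's ray), 0 where there is no reading.
- imaging.camera_model(name): a dict with "fx", "fy", "cx", "cy" (pixels), "distortion" ([k1, k2, p1, p2, k3] as OpenCV has them; the pictures are not rectified), "world_from_camera" (4x4, takes a point from camera to world coordinates). Camera axes: x right, y down, z forward; pixel columns grow to the right and rows downward; lengths in m; the calibration is good to about 2 mm. A picture is of the moment at which its call begins. camera_model takes no time and is no camera call.
- finish_job(): hands the job in; it is judged then, once.
Trained networks look in the newest picture that a camera, given by its name, has taken for a name from the list of things; names that differ only in an ending like _2 or _b are one class to them, and where a whole thing is asked for, a point or a joint stands for the part that bears it (a point fixed in the world has none). Each returns a list of dicts, best first, with "confidence" (0 to 1); they miss things now and then, are a little off and sometimes report something else, mostly with a low value. They report only what shows in the picture. A call takes as long as a camera call. They do not tell look-alikes from the thing itself.
- models.search_frame(target, camera): "position" ([column, row] in pixels, amid what is visible of it).
- models.silhouettes(target, camera): "mask" (400x640 bool, what is visible of it) and "position" ([column, row] in pixels, amid what is visible of it).
The state is a dict: "time_s": time; "joint_positions": joint angles; "joint_vel": joint speeds; "tau": joint torques, N m; "tcp_pos": TCP position; "tool_rot": TCP orientation; "wrist_force": force on the tool from outside, world axes, zero at the start; "moment": the same for the moment, N m; "gripper_width": finger opening in m; "gripper_force": force on a finger pad.
Only numpy, scipy, OpenCV 4.12 (cv2) and the standard library are available. Lean on these libraries where they do the work, as an engineer would, in place of code of your own. Each camera call takes 0.05 s, during which the arm holds its last target. There are 200 camera calls.

TASK

Take the ring spanner from its tray and use its big ring to tighten the brass star nut of the clamp clockwise until the red teeth model is firmly held: the sprung orange pad pressed about halfway into the moving jaw, never bottomed. The two yellow guard walls leave room for only a short swing, so lift the spanner and reseat it for each stroke, without shoving it hard against them. Then lay the spanner back flat in its tray, and leave the other things alone.

Things in the scene. Friction and masses are not known exactly. Their poses are not given: they have to be found in the camera images.
- spanner: Steel ring spanner, 0.22 kg, lying on its tray's floor on both ends. Origin: centre of the underside of the BIG ring (blue band on the handle beside it); the handle runs to its own -x. Big ring 14 mm high, 44 mm across, open through, six inward teeth, 4 mm wide, on its +x and every 60 degrees, tips on a 21 mm circle. Small closed end: 30 mm across, 14 mm high, at x = -190 mm, same underside
- spanner_grip (a point): Middle of the spanner's straight handle, on its centre line: 95 mm to -x of the big ring's centre and 28 mm above its underside; about the centre of mass. The handle is 12 mm wide and 18 mm high, straight from x = -37 to -153 mm. Axes as the spanner's
- clamp: Grey cast bench clamp fixed to the table. Origin: on the nut's axis at table height. Base 245 x 130 x 20 mm, from x = -50 to +195 mm; housing around the nut 75 x 110 mm, up to z = 60 mm. The opening between the guard walls looks to the clamp's own -x. The fixed jaw is adjustable and set differently each time: its inner face, facing -x, is at x = 156 to 161 mm
- nut: Brass star nut, axis vertical, greased: six ribs 3.6 mm wide, 32 mm across, at 30 degrees from its own +x and every 60; the teeth go between them, so it fits when both yaws agree (mod 60), within 10 degrees. Origin on the axis, 60 mm up: flange to 4 mm (seated ring rests on it), ribs 4 to 13, cone to 19 mm. Tightens clockwise from above, 0.7 N m friction, stays put; needs 1.55 to 2.7 rad
- guard: Two yellow upright guard walls on the clamp (same origin and axes as the clamp), 8 mm thick, standing radially from 40 to 72 mm from the nut's axis, 62 degrees either side of the clamp's -x, up to 107 mm above the table. The handle can swing about 47 degrees either side of the clamp's -x before it touches one
- jaw: Aluminium moving jaw, moved to the clamp's +x by the nut, 10 mm per radian. Origin at x = j in the clamp's frame: jaw front face at j + 70 mm, front of its free orange pad (50 x 22 mm) at j + 88 mm. The pad springs back up to 10 mm at 8 N per mm; each mm adds 0.08 N m to the nut's torque. Right: about halfway in (40 N; 25 to 65 N)
- model: Red teeth model with white teeth, base 50 mm (clamp x) by 64 mm by 22 mm high, 0.15 kg, standing loose on the clamp's bed between pad and fixed jaw, slightly askew; the pad pushes it square against the fixed jaw. Origin: centre of the underside
- tray: Aluminium instrument tray 300 x 180 mm, rim 14 mm high, floor and walls 3 mm thick, fixed on the table; the spanner's place. Origin: centre of the underside; long side along its x. It may be on either side of the table
- burblock: Bystander: aluminium block 160 x 100 x 26 mm with small burs on top up to 44 mm; fixed. Origin: centre of underside
- cup_a: Bystander: clear plastic cup, 72 mm across, 85 mm high. Origin: centre of underside
- cup_b: Bystander: a second cup like the first
- model_b: Bystander: a second red teeth model, loose on the table, 50 x 64 mm, 40 mm high with teeth. Origin: centre of underside
- tweezers: Bystander: steel tweezers lying on the table, 150 mm long, 5 mm high. Origin: centre, underside
- handpiece: Bystander: steel handpiece lying on the table, 130 mm long, 18 mm thick. Origin: near its middle, underside
- bottle: Bystander: amber bottle 48 mm across, 110 mm high. Origin: centre of underside
Not all that is in view belongs to the job. What is shaped like the model but green or purple is not meant.

How it is judged:
By the outcome, as a careful person would: the job done as asked, in the order asked, and still so for the second after the job is handed in, with the robot touching nothing.
It also fails if it takes over 72 s, if anything falls off the work surface, if the arm or the gripper's body presses on something with over 40 N, if the wrist force passes 120 N, or if a joint passes its speed limit or range.

## Working session

There is one attempt and no reset: what is moved stays moved. The work goes in short steps, Python scripts to look and compute and a shell command to move; the robot and the scene stay as the last step left them, time stands still between calls to the robot, and variables do not carry over. Pictures are saved under pics/ and viewed, at most 10 in all, crops included, and the job is handed in when it is done.

```bash
mkdir -p pics; ls; cat > h.py <<'E'
import numpy as np, cv2
from cell import telemetry, imaging, finish_job, models
def cloud(cam, depth):
    m=imaging.camera_model(cam)
    K=np.array([[m['fx'],0,m['cx']],[0,m['fy'],m['cy']],[0,0,1.]])
    u,v=np.meshgrid(np.arange(640.),np.arange(400.))
    p=cv2.undistortPoints(np.stack([u,v],-1).reshape(-1,1,2),K,np.array(m['distortion'])).reshape(400,640,2)
    P=np.dstack([p*depth[...,None],depth])
    T=np.array(m['world_from_camera'])
    W=P@T[:3,:3].T+T[:3,3]
    W[depth<=0]=np.nan
    return W
E
python3 - <<'E'
from h import *
for c in ['top','side']:
    im,d=imaging.capture(c)
    np.savez(c+'0.npz',im=im,W=cloud(c,d))
    cv2.imwrite(f'pics/{c}0.png',im[...,::-1])
    print(c,np.round(np.array(imaging.camera_model(c)['world_from_camera']),2).tolist(),imaging.camera_model(c)['fx'])
    for t in ['spanner','clamp','nut','tray','model','jaw','guard']:
        r=models.search_frame(t,c)
        print(t,[(np.round(x['position']).tolist(),round(x['confidence'],2)) for x in r[:3]])
print(telemetry.get_state())
E
```

```text
pics
top [[-0.0, -0.98, 0.2, 0.36], [-1.0, 0.0, 0.01, -0.0], [-0.01, -0.2, -0.98, 1.03], [0.0, 0.0, 0.0, 1.0]] 457.88584294356906
spanner [([462.0, 258.0], 0.69)]
clamp [([336.0, 173.0], 0.79)]
nut [([334.0, 192.0], 0.61), ([474.0, 145.0], 0.35)]
tray [([453.0, 262.0], 0.65), ([318.0, 195.0], 0.32)]
model [([259.0, 206.0], 0.87), ([342.0, 140.0], 0.83), ([412.0, 138.0], 0.79)]
jaw [([339.0, 162.0], 0.73)]
guard [([315.0, 196.0], 0.76)]
side [[0.82, -0.31, 0.48, 0.0], [-0.57, -0.47, 0.68, -0.8], [0.01, -0.83, -0.56, 0.74], [0.0, 0.0, 0.0, 1.0]] 430.6272470544963
spanner [([343.0, 297.0], 0.73)]
clamp [([337.0, 214.0], 0.57)]
nut [([328.0, 202.0], 0.59), ([297.0, 250.0], 0.47)]
tray [([339.0, 311.0], 0.8)]
model [([409.0, 238.0], 0.91), ([247.0, 205.0], 0.7), ([366.0, 201.0], 0.69)]
jaw [([349.0, 204.0], 0.73)]
guard [([314.0, 191.0], 0.77), ([409.0, 236.0], 0.37)]
{'time_s': 0.8, 'joint_positions': array([ 1.15843777e+00,  1.23792659e-01,  1.65032626e+00, -2.01730973e-05,
        1.36751641e+00, -8.26123134e-02]), 'joint_vel': array([ 8.75759071e-04, -6.19319185e-05, -1.41249126e-03,  6.67510961e-04,
       -7.30647137e-04,  4.75788328e-04]), 'tau': array([ 8.59289794e-04, -4.23542690e+01, -3.65733790e+01,  8.04150773e-05,
       -5.69869101e-06,  1.67131176e-07]), 'tcp_pos': array([0.21050081, 0.61493982, 0.20301142]), 'tool_rot': array([[-9.46125860e-01,  3.23799101e-01,  9.98110313e-07],
       [ 3.23799100e-01,  9.46125859e-01, -4.70175388e-05],
       [-1.61685747e-05, -4.41613221e-05, -9.99999999e-01]]), 'wrist_force': array([ 0.77290139, -0.34744322,  0.1163496 ]), 'moment': array([-0.01302991,  0.00902521, -0.01229586]), 'gripper_force': 0.0, 'gripper_width': 0.08539713416398438}
```

View pics/top0.png

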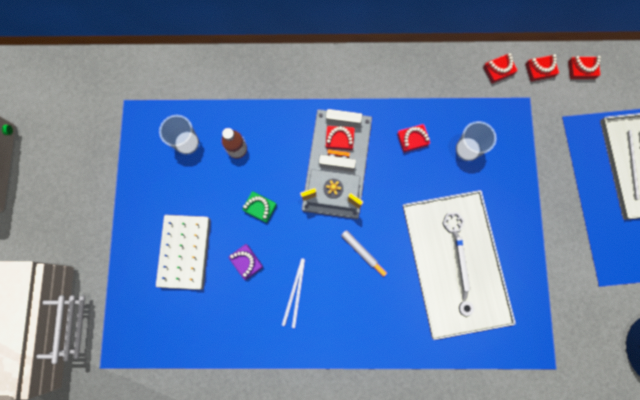

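View pics/side0.png

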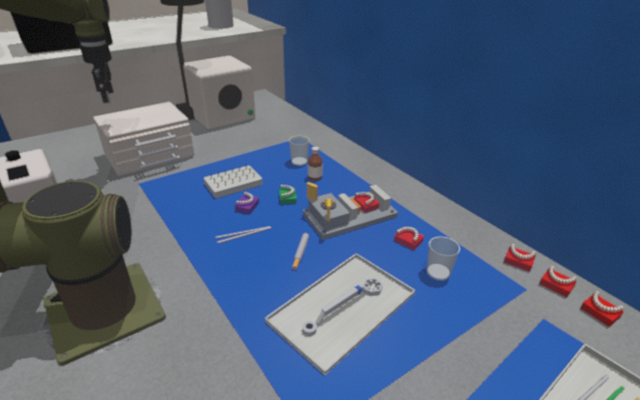

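The top view shows the clamp in the middle, with its nut at (334,187), guards at (309,193) and (355,200), and its opening facing the robot. The tray is on the right. The spanner's big ring is at (453,222) and its small end at (466,310).

```bash
cat > meas.py <<'E'
from h import *
z=np.load('top0.npz');im=z['im'].astype(int);W=z['W']
X,Y,Z=W[...,0],W[...,1],W[...,2]
models_=None
# local helper
print('table z', np.nanmedian(Z[330:360,300:420]))
# spanner: handle points higher than tray floor
v,u=np.mgrid[:400,:640]
roi=(u>435)&(u<485)&(v>205)&(v<325)
print('z hist',np.histogram(Z[roi],bins=np.arange(-.005,.06,.004)))
h=roi&(Z>0.024)
P=W[h]; c=np.median(P[:,:2],0); print('handle n',h.sum(),c,'z',np.percentile(P[:,2],[5,50,95]))
dd=np.linalg.svd(P[:,:2]-P[:,:2].mean(0),full_matrices=False)[2][0]; dd*=np.sign(dd[0])
print('dir',dd,np.arctan2(dd[1],dd[0]))
s=roi&(Z>0.009)
q=W[s]; t=(q[:,:2]-c)@dd; n=(q[:,:2]-c)@np.array([-dd[1],dd[0]])
print('extent',np.percentile(t,[0.2,1,99,99.8]))
r=t>np.max(t)-.05; print('ring n',np.percentile(n[r],[1,50,99]), 'small', np.percentile(n[t<t.min()+.03],[1,50,99]))
blue=roi&(im[...,2]>im[...,0]+40)&(Z>.015); print('blue',W[blue].mean(0) if blue.any() else 0)
# nut
b=(u>318)&(u<350)&(v>172)&(v<204)&(im[...,0]>im[...,2]+50); p=W[b];print('nut px',b.sum(),u[b].mean(),v[b].mean(),np.nanmean(p,0),np.nanmax(p[:,2]))
# guards
y=(u>295)&(u<370)&(v>180)&(v<212)&(im[...,0]>im[...,2]+90)
for nm,m in (('gL',y&(u<318)),('gR',y&(u>347))):
    p=W[m&(Z>.095)];print(nm,m.sum(),np.nanmean(p,0),len(p))
# clamp long edges: housing/base
for lo,hi,nm in ((.012,.03,'base'),(.05,.066,'housing')):
    m=(u>295)&(u<380)&(v>100)&(v<222)&(Z>lo)&(Z<hi); p=W[m][:,:2].astype(np.float32)
    print(nm,cv2.minAreaRect(p))
mm=(u>295)&(u<380)&(v>105)&(v<172)
red=mm&(im[...,0]>150)&(im[...,1]<60); print('red',np.nanmean(W[red],0),cv2.minAreaRect(W[red&(Z>.02)][:,:2].astype(np.float32)))
tr=(u>400)&(u<520)&(v>185)&(v<342)&(Z>.009)&(Z<.02)
print('tray',cv2.minAreaRect(W[tr][:,:2].astype(np.float32)))
cv2.imwrite('pics/crop1.png',np.hstack([cv2.resize(im[160:216,296:376].astype(np.uint8)[...,::-1],None,fx=5,fy=5,interpolation=2),cv2.resize(im[204:260,420:500].astype(np.uint8)[...,::-1],None,fx=5,fy=5,interpolation=2)]))
E
python3 meas.py
```

```text
table z 0.0016029529540440013
z hist (array([  55, 1962, 2790,  179,   61,  239,   71,   41,   36,   39,  101,
        222,   12,    0,    0,    0]), array([-0.005, -0.001,  0.003,  0.007,  0.011,  0.015,  0.019,  0.023,
        0.027,  0.031,  0.035,  0.039,  0.043,  0.047,  0.051,  0.055,
        0.059]))
handle n 442 [ 0.43064816 -0.29388579] z [0.0264842  0.0391956  0.04253494]
dir [0.99590801 0.0903728 ] 0.09049627116486328
extent [-0.1080737  -0.10580134  0.11639225  0.12447857]
ring n [-0.07523583 -0.00216377  0.02064067] small [-0.01599303 -0.00102105  0.01372539]
blue [ 0.47707549 -0.28949656  0.03896492]
nut px 139 334.23021582733816 187.5179856115108 [ 0.59273923 -0.01843961  0.0728486 ] 0.10708898817955959
gL 73 [0.57410157 0.03646188 0.10697473] 68
gR 74 [ 0.56042145 -0.06061797  0.10629682] 69
base ((0.6652758121490479, -0.027454428374767303), (0.13002970814704895, 0.24603033065795898), 81.57292938232422)
housing ((0.6647429466247559, -0.02949845790863037), (0.11614146083593369, 0.22061122953891754), 80.84394836425781)
red [ 0.71283986 -0.03193688  0.0429188 ] ((0.7176061868667603, -0.03302301466464996), (0.057431455701589584, 0.04774820804595947), 86.48480987548828)
tray ((0.4357750713825226, -0.29126429557800293), (0.300517737865448, 0.18152286112308502), 10.257341384887695)
```

View pics/crop1.png

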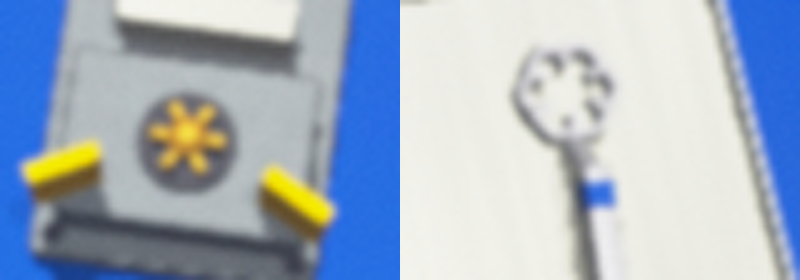

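Pose estimates agree. Next I'll measure the nut's yaw and ring teeth, the jaw positions, and the rows for the approach.

```bash
cat >> h.py <<'E'
O=np.array([.5933,-.0168]); CY=-0.148
def rays(cam):
    return imaging.camera_model(cam)
def onplane(cam,uv,z):
    m=imaging.camera_model(cam);K=np.array([[m['fx'],0,m['cx']],[0,m['fy'],m['cy']],[0,0,1.]])
    p=cv2.undistortPoints(np.asarray(uv,float).reshape(-1,1,2),K,np.array(m['distortion'])).reshape(-1,2)
    T=np.array(m['world_from_camera']); d=np.c_[p,np.ones(len(p))]@T[:3,:3].T
    return T[:3,3]+d*((z-T[2,3])/d[:,2])[:,None]
def toclamp(P):
    q=P[...,:2]-O; c,s=np.cos(CY),np.sin(CY)
    return np.stack([q[...,0]*c+q[...,1]*s,-q[...,0]*s+q[...,1]*c],-1)
def rows(x,y,z,ang,dz=None):
    "tool-frame rows from current pose to TCP x,y,z with tool-x angle ang"
    s=telemetry.get_state();R=np.array(s['tool_rot']);d=(R.T@(np.array([x,y,z])-s['tcp_pos']))*100
    a=np.arctan2(R[1,0],R[0,0]);t=(-(ang-a)+np.pi)%(2*np.pi)-np.pi
    return np.round([*d,t],3).tolist()
def jaws(im,W):
    q=toclamp(W);Z=W[...,2];ok=(abs(q[...,1])<.022)&(q[...,0]>.03)&(q[...,0]<.2)
    for a in np.arange(.03,.2,.004):
        m=ok&(q[...,0]>=a)&(q[...,0]<a+.004)
        if m.any(): print(round(a*1000),m.sum(),np.round(np.median(Z[m])*1000,1),np.median(im[m],0).astype(int).tolist())
def nutyaw(im,z=.071,r0=.008,r1=.016):
    g=np.linspace(-.024,.024,193)  # rectify via plane grid
    v,u=np.mgrid[150:230,290:380]; P=onplane('top',np.stack([u,v],-1).reshape(-1,2),z)[:,:2]-O
    w=np.clip(im[150:230,290:380,0].astype(float)-im[150:230,290:380,2],0,None).ravel()
    k=(np.hypot(*P.T)<.03); c=(P[k]*w[k,None]).sum(0)/w[k].sum(); P=P-c; r=np.hypot(*P.T)
    k=(r>r0)&(r<r1);th=np.arctan2(P[:,1],P[:,0])
    f=(w[k]*np.exp(6j*th[k])).sum()/w[k].sum()
    print('nut centre off',c,'rib phase deg mod60',np.degrees(np.angle(f))/6,'amp',abs(f))
E
python3 - <<'E'
from h import *
z=np.load('top0.npz');im=z['im'];W=z['W']
nutyaw(im);nutyaw(im,r0=.01,r1=.018)
jaws(im,W)
# ring teeth phase
dd=np.array([np.cos(.0905),np.sin(.0905)]);
g=np.array([.4337,-.2935])
print('origin spanner',g+.095*dd)
a=.0905+np.pi
print(rows(*g,.2,a), rows(.47,.15,.2,a))
E
```

```text
nut centre off [0.00142765 0.00084824] rib phase deg mod60 21.35468663680314 amp 0.3712295852940103
nut centre off [0.00142765 0.00084824] rib phase deg mod60 21.643708270532162 amp 0.5081599702971347
30 35 60.4 [183, 190, 193]
34 30 60.4 [169, 175, 178]
46 16 21.3 [134, 139, 144]
50 79 29.5 [101, 104, 108]
54 76 50.7 [125, 125, 120]
58 34 57.5 [241, 241, 234]
62 33 57.1 [242, 242, 235]
66 39 57.8 [242, 242, 235]
70 24 56.4 [235, 234, 227]
74 2 52.7 [221, 218, 210]
78 15 40.0 [203, 201, 199]
82 62 40.3 [183, 128, 76]
86 32 45.8 [243, 155, 32]
90 13 44.1 [232, 145, 57]
98 40 24.6 [151, 78, 64]
102 66 35.5 [134, 39, 46]
106 40 42.9 [245, 42, 46]
110 31 43.0 [247, 44, 47]
114 40 43.4 [247, 44, 47]
118 30 43.8 [246, 43, 46]
122 37 43.2 [245, 44, 46]
126 36 45.4 [225, 43, 46]
130 35 45.8 [208, 52, 57]
134 44 48.2 [204, 65, 67]
138 31 53.1 [207, 178, 165]
142 23 46.8 [234, 179, 165]
146 14 43.3 [239, 103, 98]
150 11 41.4 [213, 61, 63]
154 1 21.4 [202, 75, 77]
158 131 40.4 [100, 89, 89]
162 37 58.1 [234, 234, 226]
166 30 58.0 [241, 241, 234]
170 35 58.9 [240, 240, 232]
174 29 58.3 [241, 241, 233]
178 33 57.5 [235, 235, 231]
182 1 55.9 [196, 207, 226]
origin spanner [ 0.52831123 -0.28491423]
[-50.533, -78.723, 0.305, -0.42] [-39.607, -35.587, 0.303, -0.42]
```

```bash
python3 -m pendant '[[-39.6,-35.6,0,-0.42,1],[-39.6,-35.6,0,-0.42,1],[-39.6,-35.6,0,-0.42,1],[-39.6,-35.6,0,-0.42,1],[-39.6,-35.6,0,-0.42,1]]'; python3 -c "
from h import *
print(rows(.4337,-.2935,.1,.0905+np.pi))"
```

```text
time_s: 1.42
tcp_pos: [0.363, 0.3412, 0.2033]
tool_rot: [[-0.996, -0.091, 0.001], [-0.091, 0.996, 0.001], [-0.001, 0.0, -1.0]]
wrist_force: [0.6, -0.5, 0.4]
gripper_width: 0.0854
gripper_force: 0.0
[-1.286, -63.853, 10.309, 0.0]
```

```bash
python3 -m pendant '[[-1.3,-63.8,2,0,1],[-1.3,-63.8,2,0,1],[-1.3,-63.8,2,0,1],[-1.3,-63.8,2,0,1],[-1.3,-63.8,2,0,1]]' >/dev/null; python3 -c "
from h import *
print(telemetry.get_state()['tcp_pos'],rows(.4337,-.2935,.08,.0905+np.pi))"
```

```text
[0.39673333 0.03059288 0.19369261] [-0.727, -32.608, 11.379, 0.0]
```

```bash
python3 -m pendant '[[-0.7,-32.6,3,0,1],[-0.7,-32.6,6,0,1],[-0.7,-32.6,8,0,1],[-0.7,-32.6,10,0,1],[-0.7,-32.6,11.4,0,1]]' >/dev/null; python3 -c "
from h import *
print(telemetry.get_state()['tcp_pos'],rows(.4337,-.2935,.012,.0905+np.pi))"
```

```text
[ 0.43012385 -0.26225518  0.09933535] [-0.056, -3.126, 8.74, -0.001]
```

```bash
python3 -m pendant '[[0,0,0,0,1],[0,0,0,0,1],[0,0,0,0,1]]' >/dev/null; python3 -c "
from h import *
print(telemetry.get_state()['tcp_pos'],rows(.4337,-.2935,.012,.0905+np.pi))"
```

```text
[ 0.43021768 -0.25890935  0.10026166] [-0.014, -3.463, 8.832, 0.001]
```

```bash
python3 -m pendant '[[0,-3.46,0,0,1],[0,-3.46,4,0,1],[0,-3.46,8.3,0,1],[0,-3.46,8.8,0,1],[0,-3.46,8.8,0,1]]' ; python3 -m pendant '[[0,0,0,0,-1],[0,0,0,0,-1],[0,0,0,0,-1],[0,0,0,0,-1],[0,0,0,0,-1]]'
```

```text
time_s: 3.68
tcp_pos: [0.4336, -0.2939, 0.0124]
tool_rot: [[-0.996, -0.091, 0.002], [-0.091, 0.996, -0.001], [-0.001, -0.001, -1.0]]
wrist_force: [-0.2, 0.1, 0.6]
gripper_width: 0.0859
gripper_force: 0.0
time_s: 4.3
tcp_pos: [0.4328, -0.2945, 0.0113]
tool_rot: [[-0.996, -0.09, 0.0], [-0.09, 0.996, -0.001], [-0.0, -0.001, -1.0]]
wrist_force: [-0.8, -2.2, 0.9]
gripper_width: 0.0067
gripper_force: 58.7
```

```bash
python3 -m pendant '[[0,0,-2,0,-1],[0,0,-5,0,-1],[0,0,-8,0,-1],[0,0,-8,0,-1],[0,0,-8,0,-1]]'; python3 - <<'E'
from h import *
im,d=imaging.capture('top');W=cloud('top',d);np.savez('top1.npz',im=im,W=W)
im2,d2=imaging.capture('side');np.savez('side1.npz',im=im2,W=cloud('side',d2))
a=cv2.resize(im[180:330,400:520],None,fx=3,fy=3);b=cv2.resize(im2[200:350,270:420],None,fx=3,fy=3)
cv2.imwrite('pics/lift.png',np.hstack([a,b])[...,::-1])
E
```

```text
time_s: 4.92
tcp_pos: [0.4316, -0.2931, 0.0891]
tool_rot: [[-0.996, -0.09, -0.002], [-0.09, 0.996, 0.002], [0.002, 0.002, -1.0]]
wrist_force: [-0.6, 0.6, -3.4]
gripper_width: 0.0068
gripper_force: 58.6
```

View pics/lift.png

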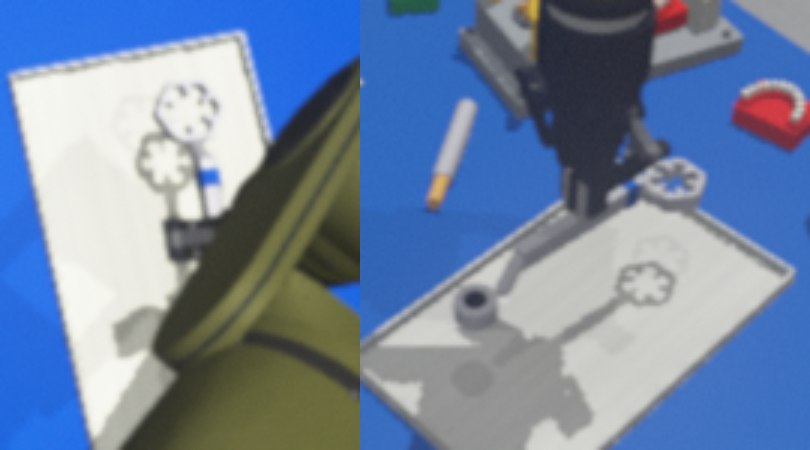

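The spanner is held level, with the ring at about (463,217) in the top view. Now I'll measure its ring relative to the TCP.

```bash
cat > ring.py <<'E'
from h import *
import sys
def ring(f='top1.npz'):
    z=np.load(f);im=z['im'];W=z['W'];s=telemetry.get_state();t=s['tcp_pos'];R=np.array(s['tool_rot'])
    e=-R[:2,0];n=np.array([-e[1],e[0]])
    q=W[...,:2]-t[:2];a=q@e;b=q@n;Z=W[...,2]-t[2]
    m=(Z>-.03)&(Z<.025)&(a>.065)&(a<.14)&(abs(b)<.045)
    P=np.c_[a[m],b[m]].astype(np.float32)
    hd=(Z>.005)&(Z<.04)&(a>.03)&(a<.06)&(abs(b)<.02)
    print('n',m.sum(),'circle',cv2.minEnclosingCircle(P),'a max',np.percentile(P[:,0],[98,99.5]),'b',np.percentile(P[:,1],[.5,2,98,99.5]),'mean',P.mean(0),'z',np.percentile(Z[m],[5,50,95]))
    print('handle b',b[hd].mean() if hd.any() else None,hd.sum(),'zt',np.median(Z[hd]))
    print(t,np.arctan2(e[1],e[0]))
if __name__=='__main__':ring(*sys.argv[1:])
E
python3 ring.py
```

```text
n 274 circle ((0.09120115637779236, -0.0008036855142563581), 0.02632012963294983) a max [0.11479216 0.11556143] b [-0.02291894 -0.02197633  0.02128436  0.02171259] mean [ 0.09234247 -0.00021868] z [-0.0055995   0.00579945  0.01013122]
handle b 0.0013039799980926429 117 zt 0.028700939086329577
[ 0.431361   -0.29287734  0.08853888] 0.09018592370816887
```

```bash
python3 -m pendant '[[0,0,-3,0,-1],[0,0,-7,0.1,-1],[0,3,-7,0.238,-1],[0,6,-7,0.238,-1],[0,6,-7,0.238,-1]]'; python3 -c "
from h import *
print(rows(.5015,-.0027,.15,np.pi-.148))"
```

```text
time_s: 5.65
tcp_pos: [0.4268, -0.2328, 0.16]
tool_rot: [[-0.989, 0.145, -0.001], [0.145, 0.989, 0.001], [0.001, 0.001, -1.0]]
wrist_force: [0.1, 0.2, 0.8]
gripper_width: -0.0001
gripper_force: 0.0
[-4.046, 23.85, 1.008, 0.002]
```

The fingers are now fully shut with no force, so the spanner has slipped out. I need to see where it is.

```bash
python3 - <<'E'
from h import *
print(telemetry.get_state()['tcp_pos'])
im,d=imaging.capture('top');W=cloud('top',d);np.savez('top2.npz',im=im,W=W)
im2,d2=imaging.capture('side');np.savez('side2.npz',im=im2,W=cloud('side',d2))
a=cv2.resize(im[170:350,380:530],None,fx=2.5,fy=2.5);b=cv2.resize(im2[180:360,260:430],None,fx=2.5,fy=2.5)
cv2.imwrite('pics/drop.png',np.hstack([a,b])[...,::-1])
E
```

```text
[ 0.4268439  -0.23280362  0.15998309]
```

View pics/drop.png

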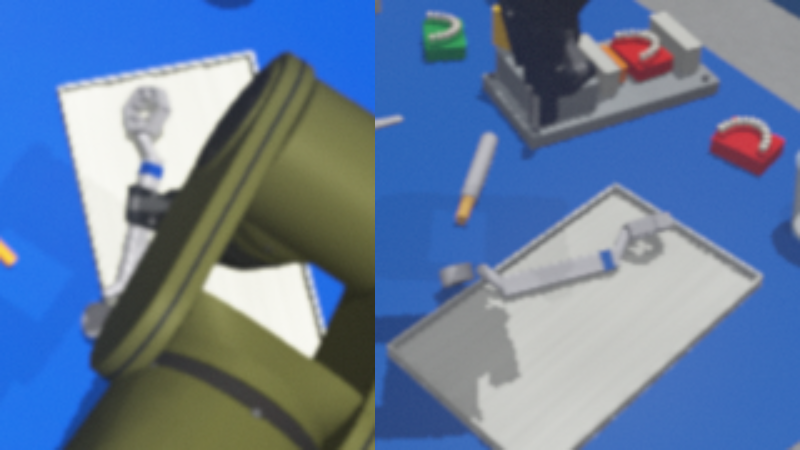

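The spanner fell. It's tilted, with the small end over the tray's clamp-side rim. I'll clear the arm and look properly.

```bash
python3 -m pendant '[[0,8,-4,0,1],[0,14,-4,0,1],[0,20,-4,0,1],[0,26,-4,0,1],[0,30,-4,0,1]]' | head -2; python3 - <<'E'
from h import *
im,d=imaging.capture('top');W=cloud('top',d);np.savez('top3.npz',im=im,W=W)
im2,d2=imaging.capture('side');np.savez('side3.npz',im=im2,W=cloud('side',d2))
a=cv2.resize(im[190:340,380:520],None,fx=3,fy=3,interpolation=2);b=cv2.resize(im2[240:390,270:420],None,fx=2.5,fy=3,interpolation=2)
cv2.imwrite('pics/drop2.png',np.hstack([a,b])[...,::-1])
for c in ('top','side'):
    for t in ('spanner','spanner_grip'):
        print(c,t,[(x['position'],x['confidence']) for x in models.search_frame(t,c)[:2]])
q=W; roi=np.zeros((400,640),bool);roi[195:340,385:520]=1
u,v=np.meshgrid(np.arange(640),np.arange(400))
p=W[roi&(W[...,2]>.018)]
print(len(p),np.histogram(p[:,2],bins=np.arange(.018,.1,.006)))
dd=np.linalg.svd(p[:,:2]-p[:,:2].mean(0),full_matrices=False)[2][0];dd*=np.sign(dd[0])
print(p.mean(0),dd,np.arctan2(dd[1],dd[0])); c=p[:,:2].mean(0);n=np.array([-dd[1],dd[0]])
t=(p[:,:2]-c)@dd;s=(p[:,:2]-c)@n
for a in np.arange(t.min(),t.max(),.012):
    k=(t>=a)&(t<a+.012)
    if k.any():print(round(a*1000),k.sum(),np.round(1000*np.array([s[k].min(),np.median(s[k]),s[k].max()])),np.round(1000*np.percentile(p[k,2],[5,50,95])))
E
```

```text
time_s: 6.38
tcp_pos: [0.4721, 0.0639, 0.201]
top spanner [([434.5, 247.0], 0.64)]
top spanner_grip [([438.0, 254.0], 0.78), ([341.3, 137.7], 0.35)]
side spanner [([337.7, 285.0], 0.6)]
side spanner_grip [([337.4, 283.2], 0.78)]
794 (array([387, 158, 102,  69,  65,  13,   0,   0,   0,   0,   0,   0,   0]), array([0.018, 0.024, 0.03 , 0.036, 0.042, 0.048, 0.054, 0.06 , 0.066,
       0.072, 0.078, 0.084, 0.09 , 0.096]))
[ 0.45786338 -0.23602648  0.02756976] [ 0.96936993 -0.24560524] -0.2481440036119555
-119 63 [-2. 10. 19.] [21. 30. 35.]
-107 66 [-3.  9. 20.] [21. 32. 38.]
-95 28 [ 0. 11. 19.] [21. 27. 36.]
-83 37 [-187.    4.   13.] [20. 24. 28.]
-71 28 [-11.  -5.  93.] [18. 20. 24.]
-59 28 [-15.  -7.   1.] [18. 20. 23.]
-47 29 [-17.  -8.  -2.] [19. 21. 23.]
-35 28 [-14.  -6.   0.] [18. 21. 25.]
-23 37 [-162.   -8.   -2.] [18. 21. 25.]
-11 34 [-19.  -8.  -1.] [18. 21. 25.]
1 37 [-18.  -7.  -0.] [18. 22. 25.]
13 35 [-17.  -8.  -0.] [19. 22. 25.]
25 35 [-19.  -9.  -1.] [19. 22. 25.]
37 40 [-19.  -7.  -1.] [19. 22. 27.]
49 39 [-10.   1.  12.] [21. 25. 31.]
61 63 [-5.  7. 21.] [21. 32. 44.]
73 59 [-9.  4. 21.] [19. 43. 50.]
85 54 [-9.  4. 19.] [20. 43. 49.]
97 53 [-5.  9. 20.] [19. 34. 43.]
109 1 [15. 15. 15.] [18. 18. 18.]
```

View pics/drop2.png

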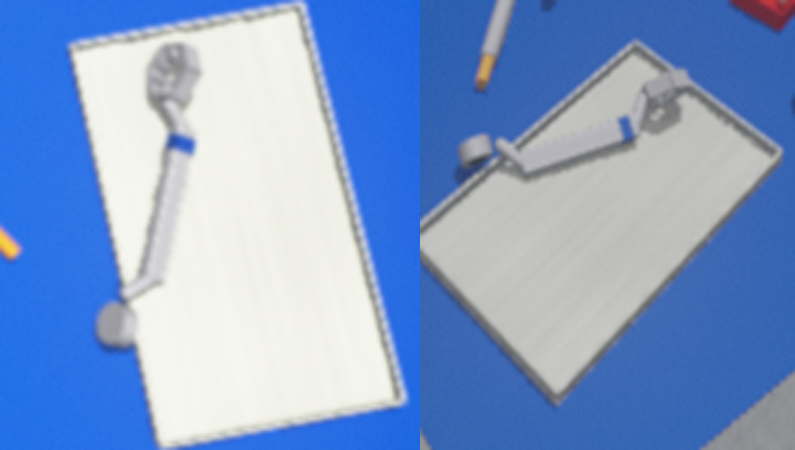

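The spanner is lying on its side. The handle is on the floor, the rings point up and towards +y, and the small end is over the rim.

Recovery plan:
1. Pinch the ring plate so it squares up on edge.
2. Bring it to the tray wall.
3. Tip it upright over the wall.

```bash
python3 -m pendant '[[0,0,0,0.102,1],[0,0,0,0.102,1]]' >/dev/null; python3 -c "
from h import *
print(telemetry.get_state()['tcp_pos'],rows(.5444,-.2528,.09,np.pi-.248))"
```

```text
[0.47150393 0.06092373 0.2007483 ] [-14.872, -28.567, 11.081, -0.004]
```

```bash
python3 -m pendant '[[-3,-6,0,0,1],[-6,-12,0,0,1],[-9,-18,3,0,1],[-12,-24,6,0,1],[-14.9,-28.6,9,0,1]]' >/dev/null;python3 -m pendant '[[0,0,2,0,1],[0,0,2,0,1],[0,0,2,0,1]]' >/dev/null; python3 -c "
from h import *
print(telemetry.get_state()['tcp_pos'],rows(.5444,-.2528,.009,np.pi-.248))"
```

```text
[ 0.537932   -0.22538431  0.10546784] [-1.29, -2.497, 9.649, -0.001]
```

```bash
python3 -m pendant '[[-1.3,-2.5,0,0,1],[-1.3,-2.5,3,0,1],[-1.3,-2.5,6,0,1],[-1.3,-2.5,8.5,0,1],[-1.3,-2.5,9.6,0,1]]' ;python3 -m pendant '[[0,0,0,0,0.3],[0,0,0,0,-0.1],[0,0,0,0,-0.5],[0,0,0,0,-1],[0,0,0,0,-1]]'; python3 - <<'E'
from h import *
im2,d2=imaging.capture('side');im,d=imaging.capture('top')
np.savez('top4.npz',im=im,W=cloud('top',d))
cv2.imwrite('pics/p4.png',np.hstack([cv2.resize(im[190:340,380:520],None,fx=3,fy=3,interpolation=2),cv2.resize(im2[240:390,270:390],None,fx=3,fy=3,interpolation=2)])[...,::-1])
E
```

```text
time_s: 8.55
tcp_pos: [0.5443, -0.2522, 0.0086]
tool_rot: [[-0.969, 0.245, 0.0], [0.245, 0.969, -0.0], [-0.0, 0.0, -1.0]]
wrist_force: [-0.6, -0.2, 0.6]
gripper_width: 0.0852
gripper_force: 0.0
time_s: 9.18
tcp_pos: [0.5449, -0.2541, 0.0098]
tool_rot: [[-0.969, 0.247, 0.001], [0.247, 0.969, -0.002], [-0.002, -0.001, -1.0]]
wrist_force: [-0.7, -1.2, 5.2]
gripper_width: 0.013
gripper_force: 55.2
```

View pics/p4.png

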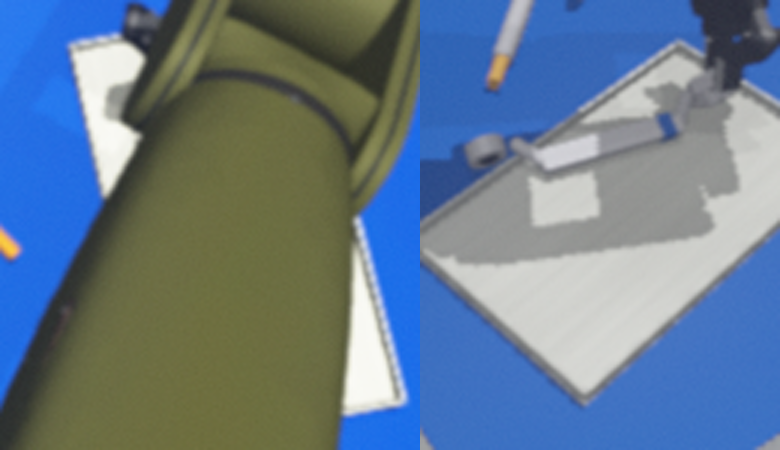

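```bash
python3 -m pendant '[[0,0,0,0,-0.5],[0,0,-0.6,0,-0.5],[0,0,-1.2,0,-0.5],[0,0,-1.2,0,-1],[0,0,-1.2,0,-1]]' ;python3 -m pendant '[[0,0,-1,0,-1],[0,0,-2,0,-1],[0,0,-3.5,0,-1],[0,0,-5,0,-1],[0,0,-5,0,-1]]'; python3 - <<'E'
from h import *
im2,d=imaging.capture('side');W=cloud('side',d)
print([(x['position'],x['confidence']) for x in models.search_frame('spanner','side')[:2]])
s=telemetry.get_state();t=s['tcp_pos'];R=np.array(s['tool_rot']);e=R[:2,0];n=R[:2,1]
q=W[...,:2]-t[:2];a=q@e;b=q@n
for k in np.arange(-.03,.23,.02):
    m=(a>=k)&(a<k+.02)&(abs(b)<.06)&(W[...,2]>.024)&(W[...,2]<.12)&((k>.04)|(W[...,2]<t[2]+.03))
    if m.any(): print(round(k*1000),m.sum(),'z',np.round(1000*np.percentile(W[m][:,2],[3,50,97])),'b',np.round(1000*np.percentile(b[m],[3,50,97])))
cv2.imwrite('pics/p5.png',cv2.resize(im2[150:370,250:430],None,fx=3,fy=2.7,interpolation=2)[...,::-1])
E
```

```text
time_s: 9.9
tcp_pos: [0.5443, -0.2535, 0.021]
tool_rot: [[-0.969, 0.247, 0.0], [0.247, 0.969, -0.001], [-0.0, -0.0, -1.0]]
wrist_force: [-1.6, -1.0, 2.8]
gripper_width: 0.0002
gripper_force: 1.5
time_s: 10.52
tcp_pos: [0.5455, -0.2541, 0.073]
tool_rot: [[-0.969, 0.247, 0.004], [0.247, 0.969, -0.002], [-0.004, -0.001, -1.0]]
wrist_force: [-0.6, -0.6, -0.2]
gripper_width: 0.0
gripper_force: 0.0
[([333.1, 283.7], 0.71)]
-30 24 z [27. 41. 46.] b [-11.  -4.   1.]
-10 50 z [36. 46. 49.] b [-15.  -8.  -1.]
10 68 z [26. 37. 45.] b [-10.  -3.   7.]
30 22 z [24. 26. 29.] b [-16. -10.  -1.]
50 8 z [24. 25. 26.] b [-15. -13. -10.]
70 5 z [24. 25. 25.] b [-16. -14. -12.]
90 1 z [25. 25. 25.] b [-12. -12. -12.]
110 1 z [25. 25. 25.] b [-13. -13. -13.]
130 1 z [24. 24. 24.] b [-12. -12. -12.]
150 12 z [24. 26. 28.] b [-11.  -0.   5.]
170 28 z [26. 33. 37.] b [-6.  1.  7.]
190 57 z [25. 33. 38.] b [-7. -0.  7.]
```

The higher regrip slipped off, but the spanner hasn't moved. The low ring grip worked before (13 mm, 55 N), so I'll repeat it and lift slowly.

```bash
python3 -m pendant '[[0,0,0,0,1],[0,0,0,0,1],[0,0,0,0,1],[0,0,3,0,1],[0,0,6.4,0,1]]' >/dev/null;python3 -m pendant '[[0,0,0,0,1],[0,0,0,0,-0.1],[0,0,0,0,-1],[0,0,0,0,-1],[0,0,0,0,-1]]';python3 -m pendant '[[0,0,-0.5,0,-1],[0,0,-1.2,0,-1],[0,0,-2.4,0,-1],[0,0,-3.6,0,-1],[0,0,-4.5,0,-1]]'; python3 - <<'E'
from h import *
im2,d=imaging.capture('side');W=cloud('side',d)
s=telemetry.get_state();t=s['tcp_pos'];R=np.array(s['tool_rot']);e=R[:2,0];n=R[:2,1]
q=W[...,:2]-t[:2];a=q@e;b=q@n
for k in np.arange(-.03,.23,.02):
    m=(a>=k)&(a<k+.02)&(abs(b)<.06)&(W[...,2]>.018)&(W[...,2]<.12)&((k>.04)|(W[...,2]<t[2]+.03))
    if m.any(): print(round(k*1000),m.sum(),'z',np.round(1000*np.percentile(W[m][:,2],[3,50,97])),'b',np.round(1000*np.percentile(b[m],[3,50,97])))
cv2.imwrite('pics/p6.png',cv2.resize(im2[150:370,250:430],None,fx=3,fy=2.7,interpolation=2)[...,::-1])
E
```

```text
time_s: 11.88
tcp_pos: [0.5448, -0.2536, 0.0077]
tool_rot: [[-0.969, 0.247, 0.002], [0.247, 0.969, -0.001], [-0.002, -0.0, -1.0]]
wrist_force: [-0.9, 2.7, 4.8]
gripper_width: 0.0136
gripper_force: 58.9
time_s: 12.5
tcp_pos: [0.5446, -0.2535, 0.0527]
tool_rot: [[-0.969, 0.247, 0.001], [0.247, 0.969, -0.001], [-0.001, -0.0, -1.0]]
wrist_force: [1.0, 0.1, -2.8]
gripper_width: 0.012
gripper_force: 57.8
-30 33 z [54. 62. 83.] b [-6. -1.  6.]
-10 57 z [50. 57. 82.] b [-12.   0.  13.]
10 69 z [57. 70. 84.] b [-11.  -3.   7.]
30 78 z [52. 63. 67.] b [-27. -17.  -6.]
50 80 z [48. 58. 62.] b [-26. -21.  -9.]
70 77 z [44. 54. 58.] b [-25. -20.  -9.]
90 83 z [39. 48. 53.] b [-25. -20.  -9.]
110 84 z [34. 43. 48.] b [-25. -18.  -7.]
130 80 z [30. 39. 43.] b [-24. -18.  -8.]
150 50 z [31. 36. 39.] b [-14.  -5.   5.]
170 77 z [19. 35. 42.] b [-0.  3. 13.]
190 52 z [20. 34. 40.] b [-0.  3. 14.]
```

View pics/p6.png

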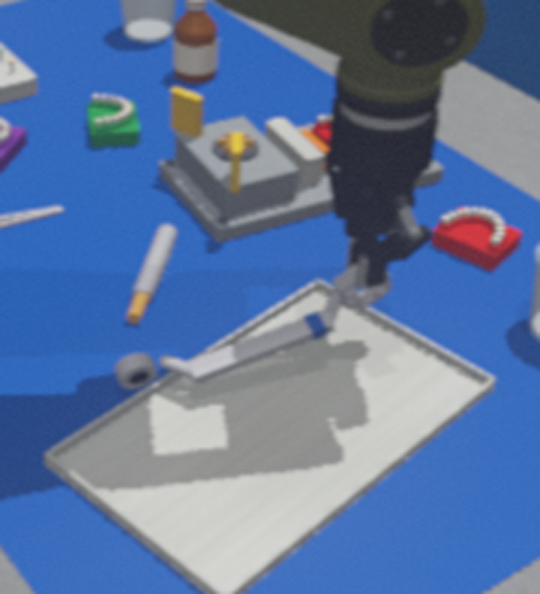

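The ring is held on edge and the handle droops slightly. Next I'll lift it, turn it parallel to the tray's +y wall, and set it down just inside.

```bash
python3 -m pendant '[[0,0,-1,0,-1],[0,0,-2,-0.05,-1],[0,0,-3,-0.12,-1],[0,0,-3,-0.2,-1],[0,0,-3,-0.28,-1]]' |tail -2;python3 -m pendant '[[0,0,0,-0.06,-1],[0,0,0,-0.11,-1],[0,0,0,-0.147,-1],[0,0,0,-0.147,-1]]' | tail -2;  python3 -c "
from h import *
print(telemetry.get_state()['tcp_pos'],rows(.5271,-.2341,.010,np.pi+.179))"
```

```text
gripper_width: 0.0116
gripper_force: 58.2
gripper_width: 0.0118
gripper_force: 58.1
[ 0.54409097 -0.25325492  0.08153229] [1.335, 2.183, 7.154, -0.002]
```

```bash
python3 -m pendant '[[0.7,1.1,0,0,-1],[1.3,2.2,1.5,0,-1],[1.3,2.2,3.5,0,-1],[1.3,2.2,5,0,-1],[1.3,2.2,6.4,0,-1]]' ;python3 -m pendant '[[0,0,0.5,0,-1],[0,0,0.7,0,-1],[0,0,0.7,0,-1]]'
```

```text
time_s: 14.3
tcp_pos: [0.528, -0.234, 0.0168]
tool_rot: [[-0.984, -0.176, 0.0], [-0.176, 0.984, 0.0], [-0.0, 0.0, -1.0]]
wrist_force: [3.0, 1.3, 2.2]
gripper_width: 0.0119
gripper_force: 58.7
time_s: 14.68
tcp_pos: [0.5274, -0.234, 0.0107]
tool_rot: [[-0.984, -0.176, -0.0], [-0.176, 0.984, 0.0], [0.0, 0.0, -1.0]]
wrist_force: [0.8, 0.9, 1.7]
gripper_width: 0.0121
gripper_force: 58.6
```

```bash
python3 -m pendant '[[0,0.4,-0.3,0,-0.5],[0,0.9,-0.8,0,-0.2],[0,1.5,-1.1,0,0],[0,2.4,-1.1,0,0],[0,3.2,-1.1,0,0]]' ;python3 -m pendant '[[0,0.9,0,0,0],[0,1.8,0,0,0],[0,2.7,0,0,0],[0,3.6,0,0,0],[0,4.5,0,0,0]]' ; python3 -m pendant '[[0,0.9,0,0,0],[0,1.8,0,0,0],[0,2.2,0,0,0],[0,2.2,0,0,0]]' ;cat > look.py <<'E'
from h import *
import sys
im2,d=imaging.capture('side');W=cloud('side',d)
c=np.array([.4358,-.2913]);e=np.array([np.cos(.179),np.sin(.179)]);n=np.array([-e[1],e[0]])
q=W[...,:2]-c;a=q@e;b=q@n;Z=W[...,2]
for k in np.arange(-.14,.16,.02):
    m=(a>=k)&(a<k+.02)&(b>-.05)&(b<.14)&(Z>.019)&(Z<.06)
    if m.any(): print(round(k*1000),m.sum(),'z',np.round(1000*np.percentile(Z[m],[3,50,97])),'b',np.round(1000*np.percentile(b[m],[3,50,97])))
cv2.imwrite('pics/'+sys.argv[1],cv2.resize(im2[150:370,250:430],None,fx=3,fy=2.7,interpolation=2)[...,::-1])
E
python3 look.py p7.png
```

```text
time_s: 15.3
tcp_pos: [0.5216, -0.2017, 0.0215]
tool_rot: [[-0.984, -0.177, -0.0], [-0.177, 0.984, 0.0], [0.0, 0.0, -1.0]]
wrist_force: [-0.1, 0.1, -0.6]
gripper_width: 0.0431
gripper_force: 0.0
time_s: 15.92
tcp_pos: [0.5138, -0.1575, 0.0215]
tool_rot: [[-0.984, -0.176, -0.0], [-0.176, 0.984, -0.0], [0.0, -0.0, -1.0]]
wrist_force: [-0.1, 0.7, -0.3]
gripper_width: 0.0424
gripper_force: 0.0
time_s: 16.42
tcp_pos: [0.51, -0.1363, 0.0215]
tool_rot: [[-0.984, -0.177, 0.0], [-0.177, 0.984, -0.0], [-0.0, -0.0, -1.0]]
wrist_force: [0.1, 0.3, 0.2]
gripper_width: 0.0429
gripper_force: 0.0
-120 41 z [20. 27. 34.] b [30. 38. 47.]
-100 57 z [22. 32. 37.] b [30. 35. 41.]
-80 39 z [20. 23. 27.] b [25. 35. 43.]
-60 34 z [19. 21. 23.] b [14. 22. 30.]
-40 31 z [19. 21. 23.] b [12. 20. 24.]
-20 41 z [19. 22. 25.] b [10. 18. 23.]
0 41 z [19. 22. 25.] b [ 8. 17. 23.]
20 47 z [19. 22. 26.] b [ 7. 15. 22.]
40 55 z [19. 23. 27.] b [ 6. 15. 22.]
60 65 z [22. 28. 39.] b [16. 28. 40.]
80 70 z [34. 45. 57.] b [ 18.  26. 115.]
100 30 z [25. 43. 50.] b [19. 24. 32.]
```

It fell back onto its side but now lies parallel to the wall. I'll push its ring top with shut fingers from the −y side.

```bash
python3 -m pendant '[[0,0,-3,0,-0.5],[0,0,-6,0,-1],[0,-4,-6.5,0,-1],[0,-9,-6.5,0,-1],[-1,-15,-6.5,0,-1]]' >/dev/null; python3 -c "
from h import *
print(telemetry.get_state()['tcp_pos'],rows(.5299,-.2946,.018,np.pi+.179))"
```

```text
[ 0.54649597 -0.28382041  0.08691071] [1.828, -0.765, 6.89, -0.001]
```

```bash
python3 -m pendant '[[1.8,-0.8,0,0,-1],[1.8,-0.8,2.5,0,-1],[1.8,-0.8,5,0,-1],[1.8,-0.8,6.9,0,-1]]' ; python3 -m pendant '[[0,1,0,0,-1],[0,2,0,0,-1],[0,3,0,0,-1],[0,4,0,0,-1],[0,5,0,0,-1]]';python3 look.py p8.png
```

```text
time_s: 17.6
tcp_pos: [0.529, -0.2929, 0.0162]
tool_rot: [[-0.984, -0.176, -0.001], [-0.176, 0.984, 0.001], [0.001, 0.001, -1.0]]
wrist_force: [-0.4, 0.1, 0.2]
gripper_width: -0.0
gripper_force: 0.0
time_s: 18.23
tcp_pos: [0.5228, -0.2453, 0.0205]
tool_rot: [[-0.984, -0.177, 0.003], [-0.177, 0.984, -0.004], [-0.003, -0.004, -1.0]]
wrist_force: [-2.5, -2.1, 10.8]
gripper_width: 0.0002
gripper_force: 5.6
-120 39 z [21. 27. 32.] b [38. 45. 51.]
-100 72 z [20. 32. 36.] b [37. 41. 51.]
-80 46 z [19. 23. 27.] b [26. 37. 46.]
-60 74 z [20. 24. 27.] b [14. 23. 31.]
-40 72 z [20. 25. 28.] b [13. 20. 29.]
-20 66 z [20. 26. 29.] b [13. 20. 30.]
0 63 z [20. 27. 29.] b [12. 19. 29.]
20 65 z [21. 27. 30.] b [11. 19. 28.]
40 64 z [22. 28. 31.] b [11. 18. 28.]
60 59 z [25. 30. 39.] b [18. 34. 47.]
80 64 z [27. 44. 59.] b [18. 35. 46.]
100 12 z [20. 25. 31.] b [33. 34. 43.]
```

```bash
python3 -m pendant '[[0,0.8,-0.3,0,-1],[0,1.6,-0.3,0,-1],[0,2.4,-0.3,0,-1],[0,2.4,-0.3,0,-1]]';python3 look.py p9.png; python3 -c "
from h import *
im,d=imaging.capture('side')
r=models.silhouettes('spanner','side')
print([(x['position'],x['confidence'],int(x['mask'].sum())) for x in r])
a=im[220:340,270:430]
cv2.imwrite('pics/p9b.png',cv2.resize(a,None,fx=4.5,fy=4.5,interpolation=2)[...,::-1])
"
```

```text
time_s: 18.77
tcp_pos: [0.5182, -0.2205, 0.0221]
tool_rot: [[-0.984, -0.177, 0.003], [-0.177, 0.984, -0.002], [-0.002, -0.002, -1.0]]
wrist_force: [0.3, -0.4, 6.8]
gripper_width: -0.0002
gripper_force: 3.3
-120 40 z [20. 26. 32.] b [44. 52. 61.]
-100 81 z [20. 31. 36.] b [44. 48. 60.]
-80 49 z [22. 26. 29.] b [32. 43. 52.]
-60 84 z [24. 31. 35.] b [20. 28. 39.]
-40 74 z [25. 32. 35.] b [20. 26. 39.]
-20 73 z [26. 33. 36.] b [19. 25. 37.]
0 65 z [27. 34. 38.] b [19. 25. 37.]
20 64 z [27. 34. 38.] b [19. 25. 37.]
40 66 z [27. 35. 38.] b [19. 25. 39.]
60 45 z [28. 34. 39.] b [24. 43. 55.]
80 77 z [20. 43. 59.] b [41. 48. 60.]
100 53 z [20. 33. 48.] b [40. 45. 53.]
120 2 z [27. 30. 33.] b [42. 43. 43.]
[([331.7, 289.1], 0.7, 888)]
```

View pics/p9b.png

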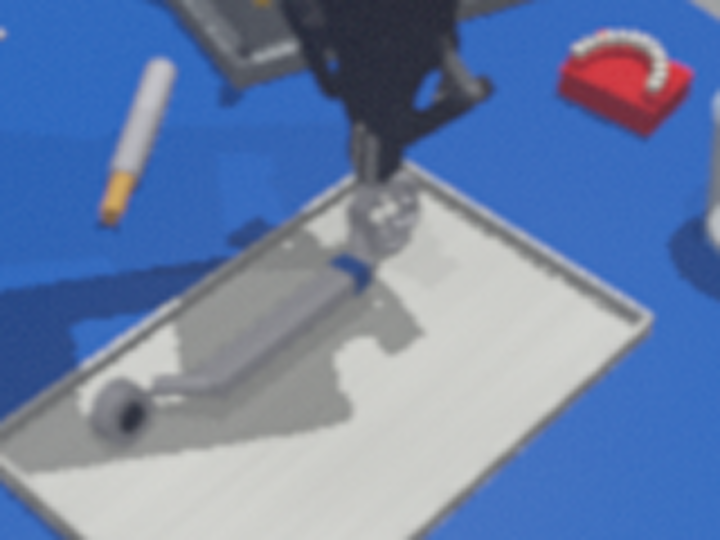

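It's working: the handle has risen, so the roll is past on-edge. I'll keep going.

```bash
python3 -m pendant '[[0,0.8,0,0,-1],[0,1.6,0,0,-1],[0,2.4,0,0,-1],[0,2.4,0,0,-1]]';python3 look.py p10.png; python3 -m pendant '[[0,0.8,0,0,-1],[0,1.6,0,0,-1],[0,1.6,0,0,-1]]';python3 look.py p11.png
```

```text
time_s: 19.42
tcp_pos: [0.5117, -0.1958, 0.0195]
tool_rot: [[-0.984, -0.177, -0.002], [-0.177, 0.984, 0.001], [0.002, 0.001, -1.0]]
wrist_force: [-0.2, 0.2, -0.2]
gripper_width: 0.0003
gripper_force: 0.0
-120 41 z [21. 30. 38.] b [28. 36. 44.]
-100 57 z [29. 37. 41.] b [26. 32. 37.]
-80 44 z [19. 24. 29.] b [21. 31. 40.]
-60 37 z [19. 21. 24.] b [12. 20. 27.]
-40 31 z [19. 21. 23.] b [13. 17. 22.]
-20 37 z [19. 22. 25.] b [ 9. 16. 20.]
0 32 z [19. 21. 24.] b [ 9. 15. 20.]
20 37 z [19. 22. 26.] b [ 9. 14. 19.]
40 34 z [19. 21. 26.] b [ 8. 14. 17.]
60 60 z [21. 26. 38.] b [12. 22. 35.]
80 90 z [29. 44. 59.] b [11. 22. 83.]
100 26 z [37. 43. 49.] b [12. 17. 24.]
time_s: 19.85
tcp_pos: [0.5097, -0.1806, 0.0204]
tool_rot: [[-0.984, -0.177, -0.0], [-0.177, 0.984, 0.0], [0.0, 0.0, -1.0]]
wrist_force: [-0.1, -0.1, 0.9]
gripper_width: -0.0
gripper_force: 0.0
-120 38 z [21. 27. 33.] b [31. 38. 46.]
-100 59 z [21. 32. 38.] b [29. 35. 41.]
-80 35 z [20. 23. 28.] b [25. 35. 42.]
-60 36 z [19. 21. 22.] b [13. 23. 31.]
-40 30 z [19. 20. 24.] b [13. 20. 24.]
-20 40 z [19. 21. 25.] b [11. 18. 23.]
0 45 z [20. 22. 26.] b [ 9. 17. 23.]
20 47 z [19. 22. 25.] b [ 8. 15. 22.]
40 52 z [20. 23. 27.] b [ 5. 14. 20.]
60 63 z [22. 28. 40.] b [13. 26. 37.]
80 82 z [28. 45. 58.] b [17. 27. 96.]
100 32 z [23. 43. 49.] b [19. 25. 31.]
```

It slipped back again; narrow shut fingers seem to escape around the ring. I'll turn the gripper 90° and push with two slightly spread fingertips, which can't enter the hole.

```bash
python3 -m pendant '[[0,0,-3,0,-1],[0,0,-6,0.18,-1],[0,-3,-7,0.36,-1],[0,-7,-7,0.54,-1],[0,-11,-7,0.72,-1]]' >/dev/null; python3 -m pendant '[[0,0,0,0.18,-0.5],[0,0,0,0.36,-0.5],[0,0,0,0.54,-0.5],[0,0,0,0.72,-0.5],[0,0,0,0.85,-0.5]]' ; python3 -c "
from h import *
print(telemetry.get_state()['tcp_pos'],rows(.5349,-.2886,.017,np.pi/2+.179))"
```

```text
time_s: 21.15
tcp_pos: [0.5293, -0.2897, 0.0905]
tool_rot: [[-0.172, 0.985, 0.0], [0.985, 0.172, -0.0], [-0.0, -0.0, -1.0]]
wrist_force: [0.1, 1.3, -0.7]
gripper_width: 0.0213
gripper_force: 0.0
[ 0.52929171 -0.2897429   0.0904749 ] [0.017, 0.572, 7.347, -0.006]
```

```bash
python3 -m pendant '[[0,0.5,2,0,-0.5],[0,0.5,4,0,-0.5],[0,0.5,6,0,-0.5],[0,0.5,7.3,0,-0.5],[0,0.5,7.3,0,-0.5]]' ; python3 -m pendant '[[0.8,0,0,0,-0.5],[1.6,0,0,0,-0.5],[2.4,0,0,0,-0.5],[3.2,0,0,0,-0.5],[4,0,0,0,-0.5]]'; python3 look.py a1.png; python3 -m pendant '[[0.8,0,0,0,-0.5],[1.6,0,0,0,-0.5],[1.6,0,0,0,-0.5]]';python3 look.py a2.png
```

```text
time_s: 21.78
tcp_pos: [0.533, -0.2879, 0.0154]
tool_rot: [[-0.177, 0.984, -0.003], [0.984, 0.177, 0.002], [0.002, -0.003, -1.0]]
wrist_force: [-0.7, 1.5, 0.0]
gripper_width: 0.0216
gripper_force: 0.0
time_s: 22.4
tcp_pos: [0.5272, -0.2488, 0.0178]
tool_rot: [[-0.177, 0.984, 0.001], [0.984, 0.177, -0.0], [-0.001, 0.0, -1.0]]
wrist_force: [0.8, -0.0, 0.1]
gripper_width: 0.0215
gripper_force: 0.3
-120 41 z [20. 26. 33.] b [33. 39. 46.]
-100 61 z [21. 32. 36.] b [30. 35. 42.]
-80 37 z [20. 24. 26.] b [25. 33. 42.]
-60 35 z [19. 21. 24.] b [15. 23. 30.]
-40 35 z [19. 21. 23.] b [13. 20. 24.]
-20 43 z [19. 21. 24.] b [10. 18. 23.]
0 51 z [19. 22. 25.] b [ 6. 17. 22.]
20 50 z [19. 22. 25.] b [ 7. 15. 22.]
40 56 z [19. 23. 27.] b [ 5. 14. 21.]
60 71 z [22. 29. 58.] b [14. 27. 38.]
80 43 z [29. 41. 58.] b [14. 22. 34.]
100 53 z [21. 48. 59.] b [14. 22. 29.]
time_s: 22.82
tcp_pos: [0.524, -0.2328, 0.0173]
tool_rot: [[-0.178, 0.984, -0.001], [0.984, 0.178, 0.0], [0.001, -0.001, -1.0]]
wrist_force: [-0.3, -0.2, 0.5]
gripper_width: 0.0214
gripper_force: 0.0
-120 39 z [20. 26. 32.] b [31. 39. 46.]
-100 62 z [21. 32. 36.] b [29. 36. 41.]
-80 36 z [19. 23. 27.] b [27. 35. 41.]
-60 34 z [19. 21. 23.] b [16. 23. 32.]
-40 38 z [19. 21. 23.] b [10. 19. 24.]
-20 43 z [19. 21. 24.] b [ 8. 17. 23.]
0 42 z [20. 22. 26.] b [ 8. 17. 24.]
20 50 z [19. 22. 26.] b [ 7. 16. 22.]
40 52 z [19. 23. 27.] b [ 6. 14. 21.]
60 77 z [21. 29. 58.] b [12. 27. 41.]
80 75 z [33. 45. 58.] b [18. 26. 34.]
100 60 z [26. 47. 58.] b [19. 29. 45.]
120 2 z [56. 58. 59.] b [34. 34. 35.]
```

The fingers passed without contact, so the true fingertip height may differ from what I assumed. I'll check it against depth in free air.

```bash
cat > tip.py <<'E'
from h import *
im,d=imaging.capture('side');W=cloud('side',d)
s=telemetry.get_state();t=s['tcp_pos'];R=np.array(s['tool_rot'])
L=(W-t)@R
m=(im.max(-1)<90)&(abs(L[...,0])<.03)&(abs(L[...,1])<.06)&(L[...,2]<.03)&(L[...,2]>-.12)
print('tcp',t,'n',m.sum(),'tool z of dark max',np.round(1000*np.percentile(L[m][:,2],[50,90,97,100]),1))
for k in np.arange(-.1,.03,.01):
    q=L[m&(L[...,2]>=k)&(L[...,2]<k+.01)]
    if len(q):print(round(k*1000),len(q),'x',np.round(1000*np.percentile(q[:,0],[2,98])),'y',np.round(1000*np.percentile(q[:,1],[2,98])))
cv2.imwrite('pics/tip.png',cv2.resize(im[200:320,290:430],None,fx=5,fy=5,interpolation=2)[...,::-1])
E
python3 -m pendant '[[0,0,-3,0,-0.5],[0,0,-6,0,-0.5],[0,0,-10,0,-0.5],[0,0,-12,0,-0.5],[0,0,-12,0,-0.5]]' |head -2; python3 tip.py;python3 -m pendant '[[0,0,0,0,-1],[0,0,0,0,-1],[0,0,0,0,-1]]' |head -2; python3 tip.py
```

```text
time_s: 23.5
tcp_pos: [0.5253, -0.2342, 0.1391]
tcp [ 0.52424468 -0.23356797  0.13720775] n 714 tool z of dark max [-91.9 -51.4 -40.6 -30.9]
-100 99 x [-19.   8.] y [-51.  43.]
-90 115 x [-15.   7.] y [-44.  41.]
-80 54 x [-15.  -0.] y [-39.  39.]
-70 52 x [-13.   3.] y [-23.  21.]
-60 60 x [-12.   4.] y [-23.  15.]
-50 42 x [-11.   4.] y [-23.  16.]
-40 21 x [-11.   2.] y [-21.  15.]
time_s: 23.92
tcp_pos: [0.5239, -0.2332, 0.1364]
tcp [ 0.52399953 -0.23333457  0.13675646] n 615 tool z of dark max [-96.6 -55.7 -42.2 -31.2]
-100 114 x [-18.  10.] y [-48.  39.]
-90 93 x [-14.  11.] y [-37.  35.]
-80 52 x [-16.   9.] y [-31.  22.]
-70 25 x [-13.  -4.] y [-14.   8.]
-60 29 x [-12.   5.] y [-14.   7.]
-50 34 x [-12.   6.] y [-13.   1.]
-40 12 x [-12.  -1.] y [-12.   4.]
```

```bash
sed -i 's/(im.max(-1)<90)&//' tip.py; python3 tip.py
```

```text
tcp [ 0.52410893 -0.23338059  0.13698517] n 699 tool z of dark max [-94.1 -49.1 -38.4 -29.3]
-100 118 x [-18.  10.] y [-47.  45.]
-90 105 x [-14.  10.] y [-39.  39.]
-80 58 x [-15.   9.] y [-31.  28.]
-70 29 x [-12.  -4.] y [-13.  10.]
-60 48 x [-13.   4.] y [-13.  15.]
-50 45 x [-12.   5.] y [-13.   9.]
-40 27 x [-13.   2.] y [-13.   7.]
-30 2 x [-4.  5.] y [-5. -5.]
```

View pics/tip.png

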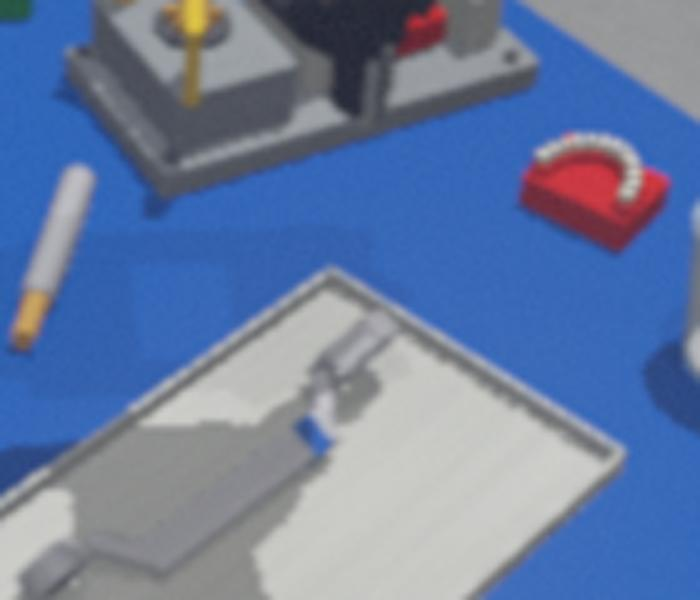

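Key finding: the fingertips really end about 27 mm short of the reported TCP. That explains the weak first grip, which only caught the handle's top edge, and the failed pushes. From here on, tip z = TCP z + 0.027. I'll redo the push at the proper depth.

```bash
python3 -c "
from h import *
print(rows(.5329,-.2941,-.004,np.pi/2+.179))"; python3 -m pendant '[[-2,0.8,0,0,-1],[-4,0.8,0,0,-1],[-6,0.8,0,0,-1],[-6.1,0.8,3,0,-1],[-6.1,0.8,6,0,-1]]' |head -2;python3 -c "
from h import *
print(rows(.5329,-.2941,-.004,np.pi/2+.179))"
```

```text
[-6.139, -0.201, 14.095, -0.001]
time_s: 24.65
tcp_pos: [0.5432, -0.2937, 0.0773]
[0.149, -1.03, 8.127, -0.002]
```

```bash
python3 -m pendant '[[0.1,-1,3,0,-1],[0.1,-1,6,0,-1],[0.1,-1,7.5,0,-1],[0.1,-1,8.1,0,-1],[0.1,-1,8.1,0,-1]]' | sed -n '2p;4p'; python3 -m pendant '[[0.8,0,0,0,-1],[1.6,0,0,0,-1],[2.4,0,0,0,-1],[3.2,0,0,0,-1],[3.2,0,0,0,-1]]'| sed -n '2p;4p'; python3 look.py a3.png; python3 -m pendant '[[0.8,0,0,0,-1],[1.6,0,0,0,-1],[2.4,0,0,0,-1],[2.4,0,0,0,-1]]'| sed -n '2p;4p';python3 look.py a4.png
```

```text
tcp_pos: [0.5334, -0.2934, -0.003]
wrist_force: [-0.7, 0.0, 0.7]
tcp_pos: [0.5273, -0.2608, -0.0033]
wrist_force: [-0.4, -0.6, -0.6]
-120 37 z [20. 27. 32.] b [37. 42. 49.]
-100 66 z [23. 33. 36.] b [34. 40. 47.]
-80 44 z [19. 23. 27.] b [24. 36. 45.]
-60 67 z [19. 22. 25.] b [11. 21. 30.]
-40 61 z [19. 23. 26.] b [11. 19. 27.]
-20 65 z [20. 23. 27.] b [10. 18. 26.]
0 63 z [20. 24. 28.] b [ 9. 17. 26.]
20 58 z [21. 25. 28.] b [ 9. 17. 25.]
40 60 z [21. 27. 29.] b [ 8. 16. 24.]
60 59 z [24. 29. 39.] b [15. 31. 42.]
80 125 z [26. 43. 57.] b [ 1. 12. 39.]
100 14 z [24. 44. 59.] b [ 2.  3. 24.]
tcp_pos: [0.5227, -0.237, -0.0037]
wrist_force: [0.7, -0.7, -0.5]
-120 38 z [19. 26. 33.] b [39. 45. 53.]
-100 70 z [20. 32. 35.] b [39. 42. 52.]
-80 42 z [20. 23. 28.] b [32. 42. 50.]
-60 72 z [20. 24. 28.] b [18. 29. 39.]
-40 69 z [20. 25. 28.] b [19. 26. 37.]
-20 65 z [21. 27. 30.] b [20. 28. 37.]
0 66 z [22. 27. 31.] b [21. 29. 38.]
20 62 z [20. 28. 31.] b [22. 29. 40.]
40 66 z [21. 30. 33.] b [24. 31. 42.]
60 59 z [23. 31. 40.] b [26. 48. 62.]
80 123 z [27. 43. 58.] b [26. 34. 60.]
100 9 z [33. 48. 58.] b [26. 27. 29.]
140 1 z [20. 20. 20.] b [1. 1. 1.]
```

On edge now and sliding towards the wall. I'll keep pushing until it tips.

```bash
python3 -m pendant '[[0.8,0,0,0,-1],[1.6,0,0,0,-1],[2.4,0,0,0,-1],[3.2,0,0,0,-1],[4,0,0,0,-1]]'| sed -n '2p;4p'; python3 look.py a5.png; python3 -m pendant '[[0.7,0,0,0,-1],[1.4,0,0,0,-1],[2.1,0,0,0,-1],[2.8,0,0,0,-1],[3.2,0,0,0,-1]]'| sed -n '2p;4p';python3 look.py a6.png
```

```text
tcp_pos: [0.5157, -0.1977, -0.0036]
wrist_force: [-0.4, -2.4, 2.5]
-120 29 z [20. 22. 25.] b [56. 66. 76.]
-100 76 z [19. 22. 26.] b [53. 68. 79.]
-80 43 z [20. 26. 34.] b [63. 67. 72.]
-60 65 z [28. 41. 47.] b [60. 64. 69.]
-40 55 z [30. 44. 48.] b [60. 65. 72.]
-20 52 z [33. 45. 49.] b [63. 66. 74.]
0 57 z [32. 46. 49.] b [63. 68. 76.]
20 50 z [35. 47. 50.] b [65. 69. 76.]
40 46 z [35. 47. 51.] b [66. 71. 78.]
60 28 z [19. 27. 32.] b [71. 77. 95.]
80 148 z [20. 34. 58.] b [ 63.  71. 104.]
100 29 z [20. 30. 55.] b [ 64.  69. 103.]
140 1 z [20. 20. 20.] b [-15. -15. -15.]
tcp_pos: [0.5094, -0.1657, -0.0043]
wrist_force: [-0.6, -0.0, -0.6]
-100 5 z [19. 20. 22.] b [ 3.  7. 14.]
-80 85 z [19. 21. 25.] b [-7.  4. 21.]
-60 81 z [20. 24. 38.] b [-4. 20. 35.]
-40 87 z [29. 43. 47.] b [21. 32. 46.]
-20 67 z [32. 45. 49.] b [35. 47. 59.]
0 63 z [34. 45. 49.] b [48. 59. 72.]
20 57 z [33. 46. 49.] b [59. 71. 85.]
40 58 z [33. 47. 50.] b [73. 82. 95.]
60 23 z [22. 27. 42.] b [ 86.  91. 125.]
80 153 z [20. 35. 58.] b [ 86. 102. 128.]
100 45 z [20. 31. 54.] b [ 86.  99. 106.]
```

It flipped upright, with the ring resting on the rim. Now I'll lift clear and measure the handle for a full-depth grasp.

```bash
python3 -m pendant '[[0,0,-4,0,-1],[0,0,-8,0,-1],[0,0,-12,0.18,-1],[0,0,-13,0.36,0],[0,0,-13,0.54,1]]'>/dev/null; python3 -m pendant '[[0,0,0,0.18,1],[0,0,0,0.36,1],[0,0,0,0.47,1],[0,0,0,0.47,1]]'|head -3; cat > hand.py <<'E'
from h import *
P=[]
for c in ('side','top'):
    im,d=imaging.capture(c);W=cloud(c,d)
    r=models.silhouettes('spanner',c)
    if not r: continue
    m=r[0]['mask']; q=W[m&(W[...,2]>.015)&(W[...,2]<.065)]
    print(c,r[0]['confidence'],m.sum())
    h=q[(q[:,2]>.040)]
    if len(h)<15: continue
    c0=np.median(h[:,:2],0);dd=np.linalg.svd(h[:,:2]-h[:,:2].mean(0),full_matrices=False)[2][0];dd*=np.sign(dd[0]);n=np.array([-dd[1],dd[0]])
    t=(q[:,:2]-c0)@dd;s=(q[:,:2]-c0)@n
    print('handle',c0,'yaw',np.arctan2(dd[1],dd[0]),'t handle',np.percentile((h[:,:2]-c0)@dd,[1,99]),'t all',np.percentile(t,[1,99]))
    for a in np.arange(-.13,.15,.02):
        k=(t>=a)&(t<a+.02)
        if k.any():print(round(a*1000),k.sum(),'s',np.round(1000*np.percentile(s[k],[3,50,97])),'z',np.round(1000*np.percentile(q[k,2],[3,50,97])))
E
python3 hand.py
```

```text
time_s: 28.98
tcp_pos: [0.5098, -0.1663, 0.1257]
tool_rot: [[0.738, 0.674, -0.001], [0.674, -0.738, 0.001], [-0.0, -0.002, -1.0]]
side 0.88 824
handle [ 0.42931123 -0.22358856] yaw 0.7151481096228284 t handle [-0.05561319  0.05730678] t all [-0.10718181  0.11680828]
-110 114 s [-27. -15.   1.] z [16. 23. 29.]
-90 56 s [-23. -10.   2.] z [17. 23. 29.]
-70 86 s [-15.  -5.   5.] z [23. 33. 46.]
-50 63 s [-11.  -3.   7.] z [31. 41. 45.]
-30 64 s [-11.  -4.   7.] z [33. 42. 46.]
-10 56 s [-10.  -3.   7.] z [34. 43. 46.]
10 54 s [-11.  -3.   7.] z [33. 44. 47.]
30 55 s [-10.  -3.   8.] z [32. 42. 47.]
50 36 s [-13.  -7.   7.] z [22. 38. 46.]
70 52 s [-29. -20.  -4.] z [17. 24. 30.]
90 51 s [-32. -20.   8.] z [15. 26. 32.]
110 30 s [-21. -11.   3.] z [17. 22. 31.]
```

```bash
python3 -c "
from h import *
print(rows(.4296,-.2234,-.007,.715))"; python3 tip.py | head -2
```

```text
[-9.768, -1.235, 13.324, 0.025]
tcp [ 0.51021469 -0.16678452  0.12633393] n 615 tool z of dark max [-96.1 -58.2 -49.6 -43.8]
-100 108 x [-14.  10.] y [-59.  59.]
```

```bash
python3 -m pendant '[[-3,-0.4,0,0.025,1],[-6,-0.8,2,0.025,1],[-9,-1.2,4,0.025,1],[-9.8,-1.2,6,0.025,1],[-9.8,-1.2,8,0.025,1]]' >/dev/null;python3 -m pendant '[[0,0,2,0,1],[0,0,4,0,1],[0,0,5,0,1],[0,0,5.5,0,1],[0,0,5.5,0,1]]'; python3 -m pendant '[[0,0,0,0,-1],[0,0,0,0,-1],[0,0,0,0,-1],[0,0,0,0,-1],[0,0,0,0,-1]]'
```

```text
time_s: 30.48
tcp_pos: [0.4299, -0.2241, -0.0083]
tool_rot: [[0.756, 0.655, 0.0], [0.655, -0.756, -0.0], [0.0, 0.0, -1.0]]
wrist_force: [0.5, 0.8, 0.6]
gripper_width: 0.0853
gripper_force: 0.0
time_s: 31.1
tcp_pos: [0.4301, -0.2242, -0.008]
tool_rot: [[0.756, 0.655, 0.001], [0.655, -0.756, -0.0], [0.0, 0.001, -1.0]]
wrist_force: [-0.6, -0.2, 3.5]
gripper_width: 0.015
gripper_force: 58.7
```

```bash
python3 -m pendant '[[0,0,-1,0,-1],[0,0,-3,0,-1],[0,0,-6,0,-1],[0,0,-10,0,-1],[0,0,-13,0,-1]]'; python3 -m pendant '[[0,0,-1,0,-1],[0,0,-2,0,-1],[0,0,-2.5,0,-1],[0,0,-2.5,0,-1]]'; cat > held.py <<'E'
from h import *
s=telemetry.get_state();t=s['tcp_pos'];R=np.array(s['tool_rot'])
for c in ('side','top'):
    im,d=imaging.capture(c);W=cloud(c,d)
    L=(W-t)@R*np.array([1,-1,-1])*1000   # x along spanner, y left, z up
    m=(abs(L[...,1])<45)&(L[...,2]>-25)&(L[...,2]<75)
    print(c)
    for k in range(-130,130,20):
        if -30<=k<25: continue
        q=L[m&(L[...,0]>=k)&(L[...,0]<k+20)]
        if len(q)>2:print(k,len(q),'y',np.round(np.percentile(q[:,1],[2,50,98])),'z',np.round(np.percentile(q[:,2],[2,50,98])))
    np.savez(c+'_h.npz',im=im,W=W)
E
python3 held.py
```

```text
time_s: 31.72
tcp_pos: [0.4296, -0.224, 0.1231]
tool_rot: [[0.756, 0.655, 0.0], [0.655, -0.756, -0.0], [0.0, 0.001, -1.0]]
wrist_force: [-0.7, -1.3, -1.8]
gripper_width: 0.0145
gripper_force: 58.4
time_s: 32.22
tcp_pos: [0.4295, -0.2239, 0.1459]
tool_rot: [[0.756, 0.655, -0.001], [0.655, -0.756, 0.001], [-0.0, -0.001, -1.0]]
wrist_force: [1.3, 1.0, -2.7]
gripper_width: 0.0144
gripper_force: 58.5
side
-110 155 y [-23. -11.   6.] z [17. 28. 35.]
-90 54 y [-23.  -7.   4.] z [24. 30. 36.]
-70 94 y [-12.  -3.   6.] z [27. 41. 53.]
-50 63 y [-8. -3.  8.] z [38. 50. 54.]
30 11 y [ 2.  7. 10.] z [48. 51. 53.]
70 8 y [-18. -14.  -7.] z [29. 35. 38.]
90 24 y [-22. -16.  -5.] z [21. 33. 38.]
110 21 y [-16.  -9.  -1.] z [15. 29. 36.]
top
-110 127 y [-23.  -8.   2.] z [25. 30. 35.]
-90 113 y [-22.  -9.   4.] z [18. 29. 35.]
-70 58 y [-11.  -2.   7.] z [32. 44. 54.]
-50 47 y [-5.  4.  7.] z [46. 50. 54.]
30 91 y [-8.  2.  9.] z [42. 51. 55.]
50 78 y [-8. -0.  8.] z [35. 48. 55.]
70 113 y [-24.  -6.  10.] z [18. 30. 38.]
90 106 y [-28.  -3.  15.] z [14. 28. 40.]
110 54 y [-22.  -6.   8.] z [22. 30. 37.]
```

Firmly held at full depth, but rolled about 15–18°. I'll set it flat on the tray floor and regrasp squarely.

```bash
python3 -m pendant '[[0,0,0,0.15,-1],[0.5,0.5,0,0.3,-1],[1,1.5,0,0.45,-1],[1.5,3,0,0.564,-1],[2,4.5,0,0.564,-1]]' >/dev/null;python3 -c "
from h import *
print(telemetry.get_state()['tcp_pos'],rows(.4350,-.2930,-.012,.15))"
```

```text
[ 0.47450436 -0.24504658  0.14572659] [-4.612, 4.16, 15.773, 0.001]
```

```bash
python3 -m pendant '[[-2,2,2,0,-1],[-4,4,5,0,-1],[-4.6,4.2,8,0,-1],[-4.6,4.2,11,0,-1],[-4.6,4.2,13,0,-1]]' |sed -n '2p;4,5p';python3 -m pendant '[[0,0,0.8,0,-1],[0,0,1.6,0,-1],[0,0,2.2,0,-1],[0,0,2.6,0,-1],[0,0,2.7,0,-1]]'|sed -n '2p;4,5p';python3 -m pendant '[[0,0,0,0,0],[0,0,0,0,1],[0,0,0,0,1],[0,0,0,0,1]]'|sed -n '2p;4,5p'; python3 -m pendant '[[0,0,0,0,0],[0,0,0,0,-1],[0,0,0,0,-1],[0,0,0,0,-1],[0,0,0,0,-1]]'|sed -n '2p;4,5p'
```

```text
tcp_pos: [0.4343, -0.293, 0.0144]
wrist_force: [1.0, 0.0, -1.6]
gripper_width: 0.0153
tcp_pos: [0.4355, -0.2936, -0.0101]
wrist_force: [1.0, 0.5, -0.9]
gripper_width: 0.0108
tcp_pos: [0.4352, -0.2934, -0.0104]
wrist_force: [0.0, -0.4, 0.4]
gripper_width: 0.0811
tcp_pos: [0.4353, -0.2936, -0.0103]
wrist_force: [-0.0, -0.3, 1.2]
gripper_width: 0.011
```

```bash
python3 -m pendant '[[0,0,0,0,-0.3],[0,0,0.6,0,-0.3],[0,0,0.6,0,-1],[0,0,0.6,0,-1],[0,0,0.6,0,-1]]'|sed -n '2p;4,6p'; python3 -m pendant '[[0,0,-1,0,-1],[0,0,-3,0,-1],[0,0,-6,0,-1],[0,0,-10,0,-1],[0,0,-13,0,-1]]' |sed -n '2p;4,6p';python3 -m pendant '[[0,0,-2,0,-1],[0,0,-4,0,-1],[0,0,-4,0,-1],[0,0,-4,0,-1]]' |sed -n '1,2p;4,6p'; python3 held.py
```

```text
tcp_pos: [0.4347, -0.293, -0.017]
wrist_force: [-0.3, 0.2, -2.5]
gripper_width: 0.0113
gripper_force: 58.4
tcp_pos: [0.4356, -0.2938, 0.1161]
wrist_force: [0.5, 0.6, -2.7]
gripper_width: 0.0112
gripper_force: 58.6
time_s: 37.08
tcp_pos: [0.4346, -0.2929, 0.1523]
wrist_force: [-0.6, -0.2, -2.5]
gripper_width: 0.0109
gripper_force: 58.6
side
-110 158 y [-14.  -4.  13.] z [22. 34. 37.]
-90 80 y [-15.  -1.  13.] z [24. 34. 37.]
-70 101 y [-6. -2.  5.] z [31. 45. 58.]
-50 92 y [-8. -5.  6.] z [42. 56. 59.]
30 9 y [-3. -0.  5.] z [58. 58. 59.]
50 4 y [-6. -5. -3.] z [31. 35. 37.]
70 76 y [-19. -12.  -1.] z [21. 30. 37.]
90 65 y [-24. -19.   6.] z [21. 32. 36.]
110 53 y [-15.  -2.  10.] z [22. 33. 36.]
top
30 108 y [-6.  4.  6.] z [42. 57. 61.]
50 84 y [-5.  2.  7.] z [39. 52. 59.]
70 131 y [-16.   2.  19.] z [22. 33. 40.]
90 144 y [-22.  -5.  23.] z [21. 33. 37.]
110 75 y [-15.   0.  16.] z [21. 33. 37.]
```

The spanner is now square and level, with its underside at TCP+22 mm. I'll get the ring offset and the transit rows.

```bash
cat >> h.py <<'E'
def ringL(f,t,R):
    z=np.load(f);W=z['W'];L=(W-t)@R*np.array([1,-1,-1])
    m=(abs(L[...,1])<.03)&(L[...,2]>.018)&(L[...,2]<.042)&(L[...,0]>.06)&(L[...,0]<.14)
    x=L[m];print('ring n',m.sum(),'xmax',np.percentile(x[:,0],[97,99,100]),'y',np.percentile(x[:,1],[1,99]),'widest at x', x[abs(x[:,1])>.019][:,0].mean())
NUT=np.array([.5942,-.0164])
def seat(ang,L,z):
    c=NUT-L*np.array([np.cos(ang),np.sin(ang)]); return rows(*c,z,ang)
E
python3 - <<'E'
from h import *
s=telemetry.get_state();t=s['tcp_pos'];R=np.array(s['tool_rot'])
ringL('top_h.npz',t,R);ringL('side_h.npz',t,R)
print('spanner yaw',np.arctan2(R[1,0],R[0,0]))
print(seat(-.148,.094,.12))
E
```

```text
ring n 352 xmax [0.11759581 0.11848117 0.11921451] y [-0.02192743  0.02280391] widest at x 0.09762386319119343
ring n 198 xmax [0.11814913 0.11998212 0.12106908] y [-0.02423388  0.01018516] widest at x 0.09620961835652334
spanner yaw 0.14972654205219035
[10.948, -27.691, 3.22, 0.298]
```

```bash
python3 -m pendant '[[1,-3,0.5,0.06,-1],[3,-8,1.5,0.15,-1],[5,-14,2.5,0.24,-1],[7.5,-20,3.2,0.298,-1],[10,-25,3.2,0.298,-1]]' |sed -n '5,6p';python3 -c "
from h import *
print(telemetry.get_state()['tcp_pos'],seat(-.148,.0965,.075))"
```

```text
gripper_width: 0.0112
gripper_force: 58.8
[ 0.49559534 -0.0291303   0.11968956] [-0.075, -2.713, 4.469, -0.001]
```

```bash
python3 -m pendant '[[-0.05,-1.5,0,0,-1],[-0.1,-2.7,1,0,-1],[-0.1,-2.7,3,0,-1],[-0.1,-2.7,4.4,0,-1],[-0.1,-2.7,4.4,0,-1]]' |sed -n '2p;5,6p';cat > fit.py <<'E'
from h import *
im,d=imaging.capture('top');W=cloud('top',d)
s=telemetry.get_state();t=s['tcp_pos'];R=np.array(s['tool_rot'])
np.savez('fit.npz',im=im,W=W);ringL('fit.npz',t,R)
# ring annulus centroid by height / pixel and nut brass centroid through it
v,u=np.mgrid[150:230,290:380];sub=im[150:230,290:380].astype(int)
uv=np.stack([u,v],-1).reshape(-1,2)
y=((sub[...,0]-sub[...,2])>60).ravel()
P=onplane('top',uv,.072)[:,:2];k=y&(np.hypot(*(P-NUT).T)<.022)
print('nut',k.sum(),P[k].mean(0))
Wr=W[150:230,290:380].reshape(-1,3); zt=t[2]+.022+.014
m=(abs(Wr[:,2]-zt)<.006)&(np.hypot(*(Wr[:,:2]-NUT).T)<.035)
e=R[:2,0];n=np.array([-e[1],e[0]]);q=(Wr[m,:2]-t[:2]);a=q@e;b=q@n
print('ring pts',m.sum(),'a',np.percentile(a,[1,99]),'b',np.percentile(b,[1,99]),'centre est',t[:2]+e*(np.percentile(a,99)-.0215)+n*np.percentile(b,[1,99]).mean())
print('tcp',t,'yaw',np.arctan2(e[1],e[0]))
cv2.imwrite('pics/fit.png',cv2.resize(im[160:216,296:376],None,fx=8,fy=8,interpolation=2)[...,::-1])
E
python3 fit.py
```

```text
tcp_pos: [0.4981, -0.005, 0.0754]
gripper_width: 0.0109
gripper_force: 59.2
ring n 24 xmax [0.1180297  0.11807916 0.11810389] y [-0.01375748  0.01270352] widest at x nan
nut 0 [nan nan]
ring pts 24 a [0.11404383 0.1181395 ] b [-0.0137516   0.01270987] centre est [ 0.59450439 -0.01997385]
tcp [ 0.49902163 -0.00505821  0.07662147] yaw -0.14957081673469183h.py:45: RuntimeWarning: Mean of empty slice.
  x=L[m];print('ring n',m.sum(),'xmax',np.percentile(x[:,0],[97,99,100]),'y',np.percentile(x[:,1],[1,99]),'widest at x', x[abs(x[:,1])>.019][:,0].mean())
  ret = ret.dtype.type(ret / rcount)
fit.py:10: RuntimeWarning: Mean of empty slice.
  print('nut',k.sum(),P[k].mean(0))
  ret = um.true_divide(
```

```bash
python3 -c "
import cv2,numpy as np
im=cv2.imread('pics/fit.png');print(im.shape)
im=cv2.resize(im,(40,28),interpolation=cv2.INTER_AREA).astype(int)
# ascii: Y brass, W bright, . dark
for r in im:
  print(''.join('Y' if p[2]-p[0]>60 else ('W' if p.min()>170 else ('B' if p[0]-p[2]>60 else ('-' if p.mean()>110 else '.'))) for p in r))"
```

```text
(448, 640, 3)
BBBBBBBWWWWWWWWWWWWWWWWWWWWWWWWWWW-BBBBB
BBBBBBBWWWWWWWWWWWWWWWWWWWWWWWWWWW-BBBBB
BBBBBBBWWWW-------WWWWWWWWWWWWWWWW-BBBBB
BBBBBB-WWWW--........----WWWWWWWWW-BBBBB
.BBBBB-WWWWW--..............--WWWW-BBBBB
....BB---WWW----------.......-WWWWBBBBBB
........--------WWWWWW--------WWWWBBBBBB
.................---WWWW------WW--BBBBBB
..........................------.....BBB
.....................................BBB
.....................................BBB
......................................BB
......................................BB
......................................BB
....-----.............................BB
....------------......................BB
....----------------------............BB
....-------------------------.........BB
....--------------------------........BB
....--------------------------.......BBB
........---------------------........BBB
.................------------........BBB
.........................----........BBB
.....................................BBB
.....................................BBB
.....................................BBB
.....................................BBB
.....................................BBB
```

```bash
python3 -m pendant '[[0,-0.3,0,0,-1],[0,-0.3,0.8,0,-1],[0,-0.3,1.6,0,-1],[0,-0.3,2.4,0,-1]]' |sed -n '2p;4,6p';python3 -m pendant '[[0,0,0.4,0,-1],[0,0,0.8,0,-1],[0,0,0.9,0,-1],[0,0,0.9,0,-1]]';python3 -c "
from h import *
print(seat(-.148,.0963,.042))"
```

```text
tcp_pos: [0.4999, -0.0014, 0.0528]
wrist_force: [-3.9, 0.4, 0.5]
gripper_width: 0.0109
gripper_force: 59.8
time_s: 39.48
tcp_pos: [0.4992, -0.0013, 0.0441]
tool_rot: [[0.989, -0.148, -0.002], [-0.148, -0.989, 0.0], [-0.002, 0.0, -1.0]]
wrist_force: [-6.0, 0.6, -1.6]
gripper_width: 0.011
gripper_force: 59.5
[-0.013, 0.092, 0.207, -0.0]
```

```bash
python3 -m pendant '[[-0.12,0,0.1,0,-1],[-0.12,0,0.3,0,-1],[-0.12,0,0.3,0,-1]]'
```

```text
time_s: 39.85
tcp_pos: [0.499, -0.0012, 0.0427]
tool_rot: [[0.989, -0.148, -0.0], [-0.148, -0.989, -0.0], [-0.0, 0.0, -1.0]]
wrist_force: [-8.5, 0.9, 6.8]
gripper_width: 0.011
gripper_force: 60.7
```

```bash
python3 -m pendant '[[-0.2,0,0,0,-1],[-0.2,0,0,0,-1]]' | sed -n '2p;4p'
```

```text
tcp_pos: [0.4987, -0.0012, 0.0427]
wrist_force: [0.6, -0.4, 0.2]
```

Seated on the flange with the forces relaxed. First clockwise stroke.

```bash
python3 -m pendant '[[0.11,-1.43,0,0.15,-1],[0.43,-2.84,0,0.30,-1],[0.96,-4.18,0,0.45,-1],[1.68,-5.42,0,0.60,-1],[2.51,-6.47,0,0.74,-1]]'; python3 -m pendant '[[0,0,0,0,-1],[0,0,0,0,-1]]'; python3 -c "
from h import *
s=telemetry.get_state();R=s['tool_rot'];a=np.arctan2(R[1,0],R[0,0]);print('yaw',a,'Mz',s['moment'])"
```

```text
time_s: 40.72
tcp_pos: [0.5317, 0.0594, 0.0424]
tool_rot: [[0.629, -0.778, -0.0], [-0.778, -0.629, -0.001], [0.001, 0.001, -1.0]]
wrist_force: [-4.3, -2.2, 4.6]
gripper_width: 0.0111
gripper_force: 60.5
time_s: 40.98
tcp_pos: [0.5318, 0.0595, 0.0424]
tool_rot: [[0.633, -0.774, 0.001], [-0.774, -0.633, 0.0], [0.0, -0.001, -1.0]]
wrist_force: [-4.2, 1.9, 5.8]
gripper_width: 0.0113
gripper_force: 60.5
yaw -0.8853364880654958 Mz [-0.17815202  0.33689452  0.0417655 ]
```

```bash
python3 -m pendant '[[0,0,-1.3,0,-1],[0,0,-2.6,0,-1],[0.155,1.72,-2.6,-0.18,-1],[0.62,3.38,-2.6,-0.36,-1],[1.37,4.94,-2.6,-0.54,-1]]' | sed -n '2p;4,5p'; python3 -m pendant '[[0.155,1.72,0,-0.18,-1],[0.62,3.38,0,-0.36,-1],[1.37,4.94,0,-0.54,-1],[2.24,6.16,0,-0.697,-1],[2.24,6.16,0,-0.697,-1]]'| sed -n '1,2p;4,5p';python3 -c "
from h import *
im,d=imaging.capture('top');jaws(im,cloud('top',d))
N=np.array([.5939,-.0154]);s=telemetry.get_state();R=s['tool_rot'];a=np.arctan2(R[1,0],R[0,0]);c=N-.0963*np.array([np.cos(a),np.sin(a)]);print('yaw',a,rows(*c,.0427,a))"
```

```text
tcp_pos: [0.5012, 0.0173, 0.0681]
wrist_force: [1.1, -0.5, -3.1]
gripper_width: 0.011
time_s: 42.22
tcp_pos: [0.502, -0.0486, 0.0682]
wrist_force: [0.5, -0.3, -2.7]
gripper_width: 0.0109
34 1 60.5 [105, 107, 91]
46 1 17.9 [93, 96, 82]
50 2 21.1 [86, 89, 80]
54 11 20.7 [97, 100, 96]
58 96 46.1 [100, 103, 103]
62 40 57.6 [243, 243, 236]
66 31 57.7 [245, 244, 238]
70 38 58.0 [244, 244, 238]
74 28 57.2 [241, 241, 233]
78 8 56.4 [232, 232, 226]
82 7 39.4 [211, 206, 204]
86 52 39.9 [191, 142, 109]
90 34 45.2 [242, 152, 28]
94 26 44.1 [241, 152, 26]
98 17 39.1 [198, 73, 39]
102 47 39.6 [195, 40, 41]
106 37 42.2 [247, 43, 45]
110 31 42.6 [249, 44, 46]
114 38 43.5 [249, 44, 45]
118 33 43.5 [248, 45, 45]
122 32 42.8 [248, 44, 45]
126 36 45.4 [230, 45, 47]
130 42 45.7 [214, 53, 56]
134 39 48.1 [207, 86, 84]
138 34 53.8 [227, 185, 173]
142 20 49.9 [238, 186, 172]
146 16 42.1 [243, 91, 86]
150 10 42.9 [220, 65, 67]
158 131 40.5 [106, 92, 92]
162 40 58.1 [237, 236, 230]
166 30 57.7 [244, 244, 237]
170 35 58.3 [243, 243, 236]
174 28 58.7 [244, 244, 237]
178 32 57.4 [238, 238, 235]
182 3 55.5 [202, 214, 230]
yaw 0.3453820218653087 [0.15, 0.048, 2.522, 0.0]
```

The jaw advanced about 5–6 mm. Reseat and stroke again.

```bash
python3 -m pendant '[[0.12,0.05,1,0,-1],[0.12,0.05,1.9,0,-1],[0.12,0.05,2.4,0,-1],[0.12,0.05,2.65,0,-1],[0.12,0.05,2.65,0,-1]]'| sed -n '1,2p;4,5p'
```

```text
time_s: 42.9
tcp_pos: [0.5029, -0.0484, 0.0419]
wrist_force: [-6.0, -0.9, 5.6]
gripper_width: 0.0111
```

```bash
python3 -m pendant '[[0.0,-1.43,0,0.15,-1],[0.33,-2.84,0,0.30,-1],[0.86,-4.18,0,0.45,-1],[1.58,-5.42,0,0.60,-1],[2.48,-6.54,0,0.75,-1]]'| sed -n '2p;4,5p'; python3 -m pendant '[[0.12,-1.53,0,0.16,-1],[0.49,-3.02,0,0.32,-1],[1.08,-4.43,0,0.48,-1],[1.08,-4.43,0,0.48,-1]]' | sed -n '1,2p;4,5p'; python3 -c "
from h import *
s=telemetry.get_state();R=s['tool_rot'];a=np.arctan2(R[1,0],R[0,0]);print('yaw',a,s['moment'])"
```

```text
tcp_pos: [0.5033, 0.0218, 0.0418]
wrist_force: [-5.4, -3.3, 5.8]
gripper_width: 0.0113
time_s: 44.02
tcp_pos: [0.5312, 0.0593, 0.0417]
wrist_force: [-5.7, 1.8, 6.0]
gripper_width: 0.011
yaw -0.8788361948658712 [-0.16912746  0.47280341 -0.16374773]
```

```bash
python3 -m pendant '[[0,0,-1.3,0,-1],[0,0,-2.6,0,-1],[0.155,1.72,-2.6,-0.18,-1],[0.62,3.38,-2.6,-0.36,-1],[1.37,4.94,-2.6,-0.54,-1]]' | sed -n '2p;4,5p'; python3 -m pendant '[[0.155,1.72,0,-0.18,-1],[0.62,3.38,0,-0.36,-1],[1.37,4.94,0,-0.54,-1],[2.24,6.16,0,-0.697,-1],[2.24,6.16,0,-0.697,-1]]'| sed -n '1,2p;4,5p';cat > jaw.py <<'E'
from h import *
im,d=imaging.capture('top');W=cloud('top',d);np.savez('jaw.npz',im=im,W=W)
def edges(im,W):
    q=toclamp(W);Z=W[...,2];b=abs(q[...,1])<.022;I=im.astype(int)
    wh=b&(I.min(-1)>200)&(Z>.053)&(Z<.062)
    j=q[wh&(q[...,0]<.1)&(q[...,0]>.05),0];f=q[wh&(q[...,0]>.15),0]
    orr=b&(I[...,0]>200)&(I[...,2]<90)&(I[...,1]>110)&(Z>.035);o=q[orr&(q[...,0]<.115)&(q[...,0]>.075),0]
    rd=b&(I[...,0]>200)&(I[...,1]<70)&(Z>.03);r=q[rd&(q[...,0]>.09),0]
    print('jaw block',np.percentile(j,[2,98])*1000,'fixed',np.percentile(f,[2,98])*1000,'orange',len(o),np.percentile(o,[2,98])*1000,'red',np.percentile(r,[2,98])*1000)
z=np.load('top0.npz');edges(z['im'],z['W']);edges(im,W)
N=np.array([.5939,-.0154]);s=telemetry.get_state();R=s['tool_rot'];a=np.arctan2(R[1,0],R[0,0]);c=N-.0963*np.array([np.cos(a),np.sin(a)]);print('yaw',a,rows(*c,.0425,a))
E
python3 jaw.py
```

```text
tcp_pos: [0.5014, 0.016, 0.0677]
wrist_force: [-0.1, 0.1, -3.1]
gripper_width: 0.0108
time_s: 45.28
tcp_pos: [0.5026, -0.0499, 0.0678]
wrist_force: [0.6, 0.3, -2.9]
gripper_width: 0.011
jaw block [55.49360874 72.55561543] fixed [162.45500545 181.39128914] orange 65 [83.69061818 91.76087376] red [103.49726665 150.91305486]
jaw block [71.48462001 88.77472004] fixed [162.42778891 180.88084949] orange 64 [ 99.14767316 108.36309004] red [110.64402515 154.58874367]
yaw 0.3521911587811941 [0.131, -0.022, 2.504, 0.0]
```

Jaw travel so far is about 16 mm and the pad is just touching. About 8 mm remains, so I'll reseat, do a partial stroke and measure.

```bash
python3 -m pendant '[[0.05,-0.02,1,0,-1],[0.05,-0.02,1.9,0,-1],[0.05,-0.02,2.4,0,-1],[0.05,-0.02,2.6,0,-1],[0.05,-0.02,2.6,0,-1]]'| sed -n '1,2p;4,5p';python3 -m pendant '[[0.1,-1.43,0,0.15,-1],[0.43,-2.84,0,0.30,-1],[0.96,-4.18,0,0.45,-1],[1.68,-5.42,0,0.60,-1],[2.58,-6.54,0,0.75,-1]]'| sed -n '1,2p;4,5p'; python3 jaw.py
```

```text
time_s: 45.95
tcp_pos: [0.5031, -0.0489, 0.042]
wrist_force: [-5.4, -2.2, 4.0]
gripper_width: 0.0108
time_s: 46.58
tcp_pos: [0.503, 0.0212, 0.0417]
wrist_force: [-7.3, -4.1, 6.5]
gripper_width: 0.0107
jaw block [55.49360874 72.55561543] fixed [162.45500545 181.39128914] orange 65 [83.69061818 91.76087376] red [103.49726665 150.91305486]
jaw block [76.04322115 93.61637887] fixed [154.87561809 181.59874717] orange 68 [102.63791691 112.32243065] red [114.22493318 156.62016082]
yaw -0.4015560750480907 [0.159, -0.035, -0.06, 0.0]
```

```bash
python3 -m pendant '[[0.08,-1.24,0,0.13,-1],[0.35,-2.56,0,0.27,-1],[0.76,-3.74,0,0.40,-1],[0.76,-3.74,0,0.40,-1]]'| sed -n '1,2p;4,5p'; python3 jaw.py;  python3 -c "
from h import *
s=telemetry.get_state();print(s['moment'])"
```

```text
time_s: 47.12
tcp_pos: [0.5248, 0.0535, 0.0417]
wrist_force: [-7.9, -0.6, 7.4]
gripper_width: 0.0111
jaw block [55.49360874 72.55561543] fixed [162.45500545 181.39128914] orange 65 [83.69061818 91.76087376] red [103.49726665 150.91305486]
jaw block [80.45007487 96.88663531] fixed [153.68810702 180.89545632] orange 50 [104.34316801 112.13813163] red [114.38276389 156.9190195 ]
yaw -0.792731328482875 [0.134, -0.094, -0.081, 0.0]
[-0.47727773  0.81037374  0.04816195]
```

Pad compression is about 4.3 mm. A small final nudge of about 0.9 mm brings it to halfway.

```bash
python3 -m pendant '[[0.04,-0.86,0,0.09,-1],[0.04,-0.86,0,0.09,-1],[0.04,-0.86,0,0.09,-1]]'| sed -n '1,2p;4,5p'; python3 jaw.py | tail -2
```

```text
time_s: 47.55
tcp_pos: [0.5309, 0.0591, 0.0417]
wrist_force: [-8.6, 0.6, 6.5]
gripper_width: 0.0108
jaw block [81.20563186 98.19995669] fixed [161.78705227 181.57481257] orange 44 [105.04212676 111.87021261] red [114.51022128 155.96430013]
yaw -0.8825333579262951 [0.123, -0.129, -0.077, 0.0]
```

Compression is now about 5.4 mm, or roughly 43 N. Lift off and return to the tray.

```bash
python3 -m pendant '[[0,0,-1.5,0,-1],[0,0,-3.5,0,-1],[0,0,-6,0,-1],[0,0,-9,-0.15,-1],[0,0,-10,-0.32,-1]]' | sed -n '2p;4,5p';python3 -m pendant '[[0,0,0,-0.17,-1],[0,0,0,-0.34,-1],[0,0,0,-0.51,-1],[0,0,0,-0.68,-1],[0,0,0,-0.71,-1]]' | sed -n '1,2p;4,5p';python3 -c "
from h import *
print(rows(.4350,-.2930,.06,.15))"; python3 jaw.py | tail -2 | head -1
```

```text
tcp_pos: [0.5332, 0.0593, 0.1434]
wrist_force: [-0.2, 0.8, -2.1]
gripper_width: 0.011
time_s: 48.85
tcp_pos: [0.5317, 0.0592, 0.1407]
wrist_force: [-0.4, 0.2, -2.5]
gripper_width: 0.0111
[-14.674, 33.449, 8.064, -0.005]
jaw block [81.31047381 97.92936767] fixed [153.85277312 181.47210917] orange 46 [104.67309985 111.9749257 ] red [114.22668117 156.5987421 ]
```

```bash
python3 -m pendant '[[-1.5,3,0,0,-1],[-4,9,0,0,-1],[-6.5,15,0,0,-1],[-9,21,0,0,-1],[-11.5,27,0,0,-1]]' | sed -n '2p;4,5p';python3 -m pendant '[[-1.5,3,0,0,-1],[-3,6,1,0,-1],[-3.2,6.5,4,0,-1],[-3.2,6.5,7,0,-1],[-3.2,6.5,9,0,-1]]' | sed -n '1,2p;4,5p';python3 -c "
from h import *
print(rows(.4350,-.2930,-.0165,.15))"
```

```text
tcp_pos: [0.4592, -0.2169, 0.1412]
wrist_force: [1.3, -1.5, -2.6]
gripper_width: 0.0111
time_s: 50.15
tcp_pos: [0.4368, -0.2838, 0.0493]
wrist_force: [0.7, -0.6, -2.9]
gripper_width: 0.011
[-0.302, 0.896, 6.575, -0.007]
```

```bash
python3 -m pendant '[[-0.2,0.9,1.5,0,-1],[-0.3,0.9,3.5,0,-1],[-0.3,0.9,5,0,-1],[-0.3,0.9,6.1,0,-1],[-0.3,0.9,6.6,0,-1]]' | sed -n '2p;4,5p';python3 -m pendant '[[0,0,0.1,0,-1],[0,0,0.2,0,-1],[0,0,0.2,0,-1]]'| sed -n '1,2p;4,5p'
```

```text
tcp_pos: [0.4363, -0.2941, -0.0146]
wrist_force: [-3.5, -0.9, 3.8]
gripper_width: 0.0109
time_s: 51.15
tcp_pos: [0.4366, -0.2942, -0.0162]
wrist_force: [-4.0, -0.8, 4.2]
gripper_width: 0.0107
```

```bash
python3 -m pendant '[[0,0,0,0,-0.5],[0,0,0,0,0.2],[0,0,0,0,1],[0,0,0,0,1],[0,0,0,0,1]]'| sed -n '1,2p;4,5p'; python3 -m pendant '[[0,0,-2,0,1],[0,0,-5,0,1],[0,0,-9,0,1],[0,0,-13,0,1],[0,0,-17,0,1]]'| sed -n '1,2p;4,5p'; python3 -m pendant '[[-4,-5,-3,0,1],[-4,-10,-3,0,1],[-4,-16,-3,0,1],[-4,-22,-3,0,1],[-4,-28,-3,0,1]]'| sed -n '1,2p;4,5p'; python3 - <<'E'
from h import *
im,d=imaging.capture('top');W=cloud('top',d)
v,u=np.mgrid[:400,:640];roi=(u>405)&(u<510)&(v>195)&(v<338)
c=np.array([.4358,-.2913]);e=np.array([np.cos(.179),np.sin(.179)]);n=np.array([-e[1],e[0]])
q=W[...,:2]-c;a=q@e;b=q@n;Z=W[...,2];m=roi&(abs(a)<.143)&(abs(b)<.083)&(Z>.010)
P=W[m];A=a[m];B=b[m]
for k in np.arange(-.14,.14,.02):
    g=(A>=k)&(A<k+.02)
    if g.sum()>2:print(round(k*1000),g.sum(),'b',np.round(1000*np.percentile(B[g],[3,50,97])),'z',np.round(1000*np.percentile(P[g,2],[3,50,97])))
E
python3 jaw.py | tail -2 | head -1
```

```text
time_s: 51.78
tcp_pos: [0.4359, -0.2935, -0.0171]
wrist_force: [-0.8, -0.2, 0.1]
gripper_width: 0.0855
time_s: 52.4
tcp_pos: [0.4358, -0.2934, 0.1543]
wrist_force: [1.3, -0.8, -0.1]
gripper_width: 0.0854
time_s: 53.02
tcp_pos: [0.3551, -0.0208, 0.1832]
wrist_force: [0.7, 0.2, 0.4]
gripper_width: 0.0854
-120 25 b [-8.  1.  9.] z [15. 18. 20.]
-100 126 b [-13.   1.  14.] z [13. 18. 21.]
-80 44 b [-8.  0.  7.] z [12. 18. 28.]
-60 65 b [-6.  1.  5.] z [25. 39. 43.]
-40 69 b [-7.  0.  4.] z [27. 40. 43.]
-20 69 b [-8. -0.  4.] z [25. 39. 42.]
0 70 b [-9. -1.  3.] z [24. 39. 43.]
20 70 b [-9. -1.  2.] z [25. 39. 43.]
40 70 b [-10.  -2.   2.] z [26. 39. 43.]
60 57 b [-17.  -3.   5.] z [12. 21. 40.]
80 78 b [-27.  -4.  16.] z [11. 17. 20.]
100 85 b [-26.  -7.  14.] z [11. 17. 21.]
jaw block [81.50724661 97.9390879 ] fixed [162.25616118 181.46656147] orange 44 [105.58846293 111.6199046 ] red [114.54033778 157.19130732]
```

The spanner lies flat in the tray (ring top at 17–18 mm, handle top at 40 mm), and the pad is still about 5.5 mm in. Handing in.

```bash
python3 -m pendant '[[0,0,0,0,1],[0,0,0,0,1],[0,0,0,0,1]]'|head -1; python3 -c "
from h import *
print(finish_job())"
```

```text
time_s: 53.5
the job is handed in; nothing more can be done
None
```

The job is handed in at 53.5 s: the teeth model is clamped with the orange pad pressed in about 5.5 of its 10 mm (roughly 43 N), and the spanner lies flat in its tray; I dropped the spanner once in the tray and had to tip it upright before carrying on.

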